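# Clamp a tag with the gate lever and mark it with the hand stamp

## Task

Take the fixture's gate lever through its zigzag slot to the locked notch at the far end, so that the jaw clamps the tag. Then take the leaning hand stamp from its sloped holder, stand it upright on the square rubber pad and let go, take it again from above, and press it flat and gently on the middle of the tag so that the sprung anvil gives by about half its travel. Lift it straight off without sliding and stand it back upright on the pad; leave the other things on the bench alone.

Things in the scene. Friction and masses are not known exactly. Their poses are not given: they have to be found in the camera images.
- fixture: Grey steel clamp-and-mark fixture bolted to the bench: base plate 150 mm (its x) by 300 mm (its y) by 16 mm thick; origin at the centre of its underside, z up. Its -y half carries a gate housing, top at 58 mm, with a zigzag slot 14 mm wide in the 8 mm top plate (see locked); its +y half carries the sprung anvil with the tag, centre at x 0, y 85 mm.
- locked (a point): Locked notch at the slot's far end, at the gate's top. The slot's centre line, in the fixture's (x, y) mm: open end (-16, -118), +y to (-16, -86), +x to (16, -86), +y to (16, -54), -x to locked (-16, -54): four straight legs of 32 mm. The lever's 10 mm stick has 2 mm of play each side, slides upright (never leans) and is stopped by the walls.
- knob (a point): Middle of the black upright cylindrical knob on the gate lever: 28 mm diameter, 36 mm tall (100 to 136 mm above the bench; this point at 118 mm). Below it only the 10 mm stick. Moves with the two gate joints; a sideways push of about 2 to 4 N moves it, and it stays where it is left.
- gate_along (a joint): How far the lever and the clamp jaw tied to it have moved along the fixture's +y, m: 0 at the open end, 0.032 at the middle cross passage, 0.064 at the locked end, where the jaw laps the tag's edge.
- gate_across (a joint): How far the lever has moved along the fixture's +x, m: 0 in the first leg and at the bottom of the locked notch, 0.032 in the far leg.
- anvil (a joint): How far the sprung anvil under the tag is pushed down, m: 0 at rest, 0.008 at its stop. Starts to give at about 3 N (the spring holds 4.5 N less the anvil's own 1.5 N weight), then 1.5 N more per mm (about 9 N at 4 mm, 15 N at the stop).
- tag (a point): Centre of the top of the plain aluminium tag plate on the sprung anvil, 44 mm (fixture x) by 60 mm (fixture y), level, 52 mm above the bench at rest; around it only the nest 40 mm high, and the clamp jaw (62 mm high) which, locked, laps the outer 4 mm of its edge on the -y side.
- holder: Fixed sloped holder, base 130 by 80 by 8 mm; origin at the centre of its underside. The stamp leans in it at 45 degrees, its handle's top up and towards the holder's +x, foot in a shallow toe socket (cheeks 45 mm overall width, along the lowest 20 mm of the stamp). Above the foot only a 14 mm wide rib runs beneath the handle, so both sides (holder's y) of the handle are free.
- stamp: Loose hand marking stamp, 0.3 kg nominal: square steel foot 32 by 32 by 25 mm whose flat underside is the die, round aluminium handle 22 mm diameter from 25 to 100 mm. Origin at the centre of the die face, z along the handle towards its top. Leans in the holder at the start (its z 45 degrees from upright).
- stamp_grip (a point): Point on the stamp's handle axis 62 mm from the die face; about 90 mm above the bench while in the holder.
- pad: Fixed black square rubber pad 100 by 100 by 8 mm lying on the bench, origin at the centre of its underside; its top is 8 mm above the bench.
- tape: Bystander, leave alone: black pocket tape measure lying flat, 58 x 68 mm, 36 mm tall, loose, origin at the centre of its underside.
- nozzle: Bystander, leave alone: small steel injector nozzle standing upright, 28 mm wide, 64 mm tall, loose, origin at the centre of its underside.
- can: Bystander, leave alone: grey closed tin, 60 mm wide, 75 mm tall, loose, origin at the centre of its underside.
- socket: Bystander, leave alone: plain steel socket, 32 mm wide, 42 mm tall, loose, origin at the centre of its underside.
- spanner: Bystander, leave alone: steel spanner lying flat, about 160 mm long along its own x, loose.
- jar: Bystander, leave alone: jar with a white cap, 60 mm wide, 75 mm tall, loose, origin at the centre of its underside.
- collar: Bystander, leave alone: dark steel collar lying flat, 48 mm wide, 16 mm tall, loose, origin at the centre of its underside.
There are look-alikes about, which are no part of the job. There is more than one size of the stamp; the job needs the smaller.

How it is judged:
By the outcome, as a careful person would: the job done as asked, in the order asked, and still so for the second after the job is handed in, with the robot touching nothing.
It also fails if it takes over 72 s, if anything falls off the work surface, if the arm or the gripper's body presses on something with over 40 N, if the wrist force passes 120 N, or if a joint passes its speed limit or range.

## Robot

A 6-joint arm with a two-finger parallel gripper is mounted at the origin on the work surface. World frame = base frame: x ahead of the robot, y to its left, z up, the work surface at z = 0. Lengths are in m, angles in rad, forces in N, time in s.
With the tool pointing down it reaches from about 0.35 to 0.775 m from the base axis. Payload 5.5 kg.
Tool frame: the origin (TCP) lies at the very end of the fingers, on their centre line; the grasp point (between the pads) lies hold_point_z behind it (hold_point_z is the distance from the TCP to the grasp point, in m); x points along the fingers, y is the direction in which the jaws open and shut, and the axes are right-handed (so a half turn about x gives the same grasp; the last joint's range is limited). The gripper opens to 85 mm and grips with 20 to 120 N. Pads are 22 mm wide; open, the fingers measure 114 mm over their backs; the gripper's body (76 mm by 85 mm) begins 54 mm behind the grasp point. The pads swing forward as they close: fully open they stand 13 mm farther back than shut.
Start: joints at [1.027, 0.313, 0.046, 1.304, 0, 1.431], TCP at [0.226, 0.529, 0.231] pointing down, gripper open.
Joint ranges: [-2.76, 2.76], [-0.86, 1.69], [-1.03, 1.26], [-2.2, 2.34], [-1.47, 1.5], [-3.14, 3.14]. Speed limits (rad/s): [2.57, 2.57, 3.14, 3.14, 3.14, 3.14].

## Interface

Orientations are given as a unit quaternion [w, x, y, z].
In Python, from workcell import * gives the robot as it stands. The module is installed in compiled form; this text tells all that it offers.
- The arm moves only by the tool step_arm, never from a script. Its argument "targets" is a list of rows, each a list of 3 entries, a list of its own where there are three numbers: the turn, a rotation vector about the tool's x, y, z in degrees, then the shift along the tool's x, y, z in cm, then the finger opening in cm, from 0 to 8.54. A call has exactly 10 rows; each row shifts and turns the commanded pose from where the row before left it, along the tool's axes as they then stand; what a row does not reach is not made up. A row lasts 1/10 s, in which the tool goes at most 50 mm and 8.59 degrees, less where a joint would pass 70% of its speed; a pose out of reach is approached as far as the arm can. A call with a gripper value outside its range is refused whole. The fingers move at their own pace and stop on an object; "force" is the grip in N (left out, the last holds). Time passes only in rows, so rows that do not move let the fingers close, or fill a call up. It gives the time, the measured TCP pose, the force and the opening at its end, in the units of the state.
- get_state(): the state, without advancing time (a new reading comes with each control period).
- read_camera(name): name is "scene" or "top" or "wrist"; returns the picture (480x640x3 uint8, red, green, blue); there is no depth.
- camera_model(name): a dict with "fx", "fy", "cx", "cy" (pixels), "dist_coeffs" ([k1, k2, p1, p2, k3] as OpenCV has them; the pictures are not rectified), "xyz" and "rotation" of the camera in the world; the wrist camera has in their place "T_tool_cam" (4x4, takes a point from camera to tool coordinates, whose origin is the TCP and whose axes are the tool frame's). Camera axes: x right, y down, z forward; pixel columns grow to the right and rows downward; lengths in m; the calibration is good to about 2 mm. A picture is of the moment at which its call begins: read the wrist's pose just before it. camera_model takes no time and is no camera call.
- hand_in(): hands the job in, once; it reports no verdict.
Trained networks look in the newest picture that a camera, given by its name, has taken for a name from the list of things; names that differ only in an ending like _2 or _b are one class to them, and where a whole thing is asked for, a point or a joint stands for the part that bears it (a point fixed in the world has none). Each returns a list of dicts, best first, with "p" (0 to 1); they miss things now and then, are a little off and sometimes report something else, mostly with a low value. They report only what shows in the picture. A call takes as long as a camera call. They do not tell look-alikes from the thing itself.
- find_in(camera, label): "extent" ([left, top, width, height] in pixels, round what is visible of it).
- silhouettes(camera, label): "mask" (480x640 bool, what is visible of it) and "extent" ([left, top, width, height] in pixels, round what is visible of it).
The state is a dict: "clock": time; "joint_pos": joint angles; "qvel": joint speeds; "tau": joint torques, N m; "tcp_pos": TCP position; "orientation": TCP orientation; "wrist_force": force on the tool from outside, world axes, zero at the start; "ft_torque": the same for the moment, N m; "finger_gap": finger opening in m.
Only numpy, scipy, OpenCV 4.12 (cv2) and the standard library are available. Lean on these libraries where they do the work, as an engineer would, in place of code of your own. Each camera call takes 0.05 s, during which the arm holds its last target.

## Working session

There is one attempt and no reset: what is moved stays moved. The work goes in short steps, Python scripts to look and compute and a tool call to move; the robot and the scene stay as the last step left them, time stands still between calls to the robot, and variables do not carry over. Pictures are saved under pics/ and viewed, and the job is handed in when it is done.

Besides the shell and the picture viewer there is one more tool, called after "Call:" as name(argument=value, ...), one argument or row to a line, values as JSON. step_arm: Moves the arm, as the interface text tells. Its arguments: {"type":"object","properties":{"targets":{"type":"array","items":{"type":"array"}},"force":{"type":"number"}},"required":["targets"]}

```bash
mkdir -p pics; ls
python3 - <<'E'
from workcell import *
import cv2,numpy as np
s=get_state();print(s)
for n in["scene","top","wrist"]:
    im=read_camera(n);cv2.imwrite(f"pics/{n}0.png",im[:,:,::-1])
    print(n,camera_model(n))
E
```

```text
pics
{'clock': 0.0, 'joint_pos': array([1.02740818e+00, 3.13996887e-01, 4.49818787e-02, 1.30359145e+00,
       1.56616605e-05, 1.43120775e+00]), 'qvel': array([ 0.0011238 ,  0.00018697, -0.00102764,  0.00069443,  0.00019888,
       -0.00155975]), 'tau': array([ 1.59401818e-03, -4.80626750e+01,  2.98532724e+01,  1.91081723e-02,
       -1.79333369e-04, -2.24368236e-06]), 'tcp_pos': array([0.22566088, 0.52831944, 0.23041205]), 'orientation': array([ 0.69252377,  0.14119553,  0.69296285, -0.14239787]), 'wrist_force': array([-0.29854767,  0.2977319 , -0.94788452]), 'ft_torque': array([-3.72578555e-02,  5.34643446e-05,  4.45709454e-02]), 'finger_gap': 0.08583291603271867}
scene {'fx': 463.3029087415082, 'fy': 463.3029087415082, 'cx': 323.21453055971045, 'cy': 230.2134931956188, 'dist_coeffs': array([0.00230284, 0.        , 0.        , 0.        , 0.        ]), 'xyz': array([ 0.87938299, -0.48484476,  1.04520935]), 'rotation': array([-0.24850675,  0.91347621,  0.31240408, -0.07879916])}
top {'fx': 441.92251706768855, 'fy': 441.92251706768855, 'cx': 317.83745650239734, 'cy': 247.31328139073892, 'dist_coeffs': array([-0.08530179,  0.        ,  0.        ,  0.        ,  0.        ]), 'xyz': array([ 0.37204808, -0.04359142,  1.17810377]), 'rotation': array([ 0.0663416 , -0.7031682 ,  0.70591068, -0.05332348])}
wrist {'fx': 349.46721390270216, 'fy': 349.46721390270216, 'cx': 320.7700529739023, 'cy': 246.2471463836844, 'dist_coeffs': array([-0.05045774,  0.        ,  0.        ,  0.        ,  0.        ]), 'T_tool_cam': array([[ 6.11439907e-04, -2.65607462e-01,  9.64081066e-01,
        -1.42243531e-01],
       [ 9.99999802e-01,  3.07714229e-04, -5.49444034e-04,
         1.96240442e-04],
       [-1.50725027e-04,  9.64081211e-01,  2.65607598e-01,
        -6.80959687e-02],
       [ 0.00000000e+00,  0.00000000e+00,  0.00000000e+00,
         1.00000000e+00]])}
```

View pics/scene0.png

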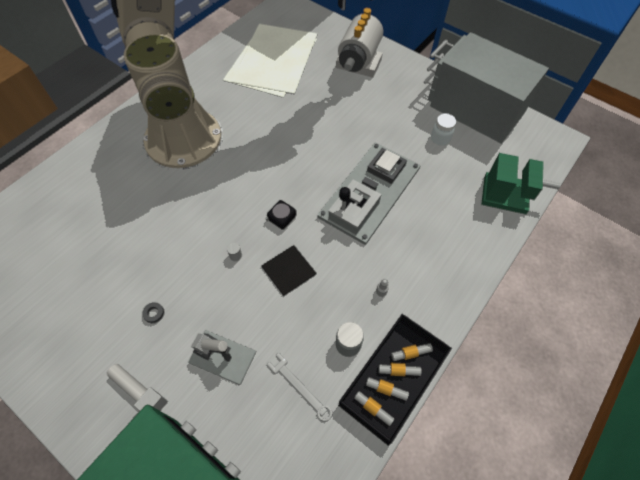

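View pics/top0.png

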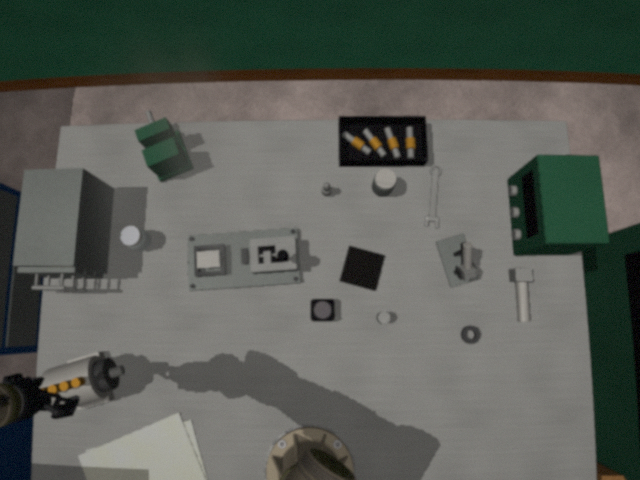

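View pics/wrist0.png

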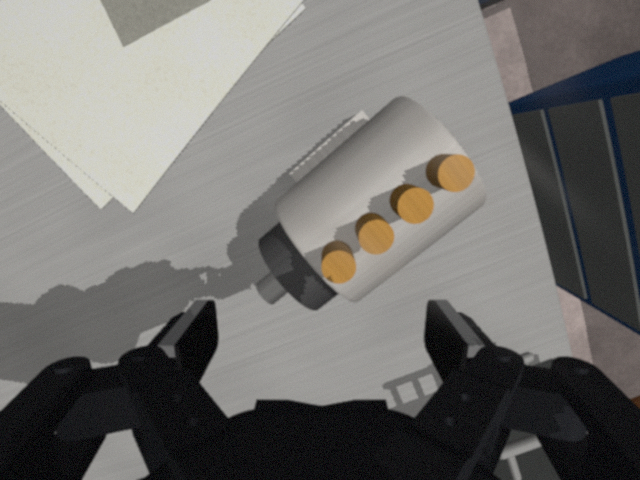

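Run:
```python
import workcell
print([ (k,getattr(workcell,k)) for k in dir(workcell) if not k.startswith('__')])
```

```text
[('MotionError', <class 'workcell.MotionError'>), ('camera_model', <function make.<locals>.<lambda> at 0x7fbf4b004680>), ('find_in', <function make.<locals>.keyed.<locals>.call at 0x7fbf4b0047c0>), ('get_state', <function make.<locals>.<lambda> at 0x7fbf4b0045e0>), ('hand_in', <function connect.<locals>.done at 0x7fbf4af7b740>), ('hold_point_z', 0.0187), ('read_camera', <function make.<locals>.drawn_camera at 0x7fbf4b0040e0>), ('silhouettes', <function make.<locals>.keyed.<locals>.call at 0x7fbf4b004900>)]
```

```bash
cat > h.py <<'E'
from workcell import *
import cv2,numpy as np
from scipy.spatial.transform import Rotation as R
def q2R(q): return R.from_quat([q[1],q[2],q[3],q[0]]).as_matrix()
def cam(n,s=None):
    m=camera_model(n)
    K=np.array([[m['fx'],0,m['cx']],[0,m['fy'],m['cy']],[0,0,1]]);d=np.array(m['dist_coeffs'])
    if n!='wrist': return K,d,q2R(m['rotation']),np.array(m['xyz'])
    s=s or get_state();Rt=q2R(s['orientation']);T=np.array(m['T_tool_cam'])
    return K,d,Rt@T[:3,:3],np.array(s['tcp_pos'])+Rt@T[:3,3]
def ray(C,px):
    K,d,Rc,o=C
    u=cv2.undistortPoints(np.array(px,float).reshape(-1,1,2),K,d).reshape(-1,2)
    return (Rc@np.c_[u,np.ones(len(u))].T).T,o
def plane(C,px,z):
    v,o=ray(C,px);return o+v*((z-o[2])/v[:,2])[:,None]
def proj(C,P):
    K,d,Rc,o=C
    P=(np.atleast_2d(P)-o)@Rc
    return cv2.projectPoints(P,np.zeros(3),np.zeros(3),K,d)[0].reshape(-1,2)
def tri(C1,p1,C2,p2):
    (v1,),o1=ray(C1,[p1]);(v2,),o2=ray(C2,[p2])
    A=np.c_[v1,-v2];t=np.linalg.lstsq(A,o2-o1,rcond=None)[0]
    a=o1+t[0]*v1;b=o2+t[1]*v2
    return (a+b)/2,np.linalg.norm(a-b)
def crop(im,x,y,w,h,k,name):
    cv2.imwrite('pics/'+name,cv2.resize(im[y:y+h,x:x+w,::-1],None,fx=k,fy=k,interpolation=cv2.INTER_CUBIC))
E
python3 - <<'E'
import cv2,numpy as np
a=cv2.imread('pics/top0.png');b=cv2.imread('pics/scene0.png')
r=lambda im,x,y,w,h:cv2.resize(im[y:y+h,x:x+w],(400,300),interpolation=cv2.INTER_CUBIC)
o=np.vstack([np.hstack([r(a,425,225,100,75),r(b,170,310,100,75)]),np.hstack([r(a,180,215,140,105),r(b,305,125,140,105)])])
cv2.imwrite('pics/c1.png',o)
E
```

```text
(no output)
```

View pics/c1.png

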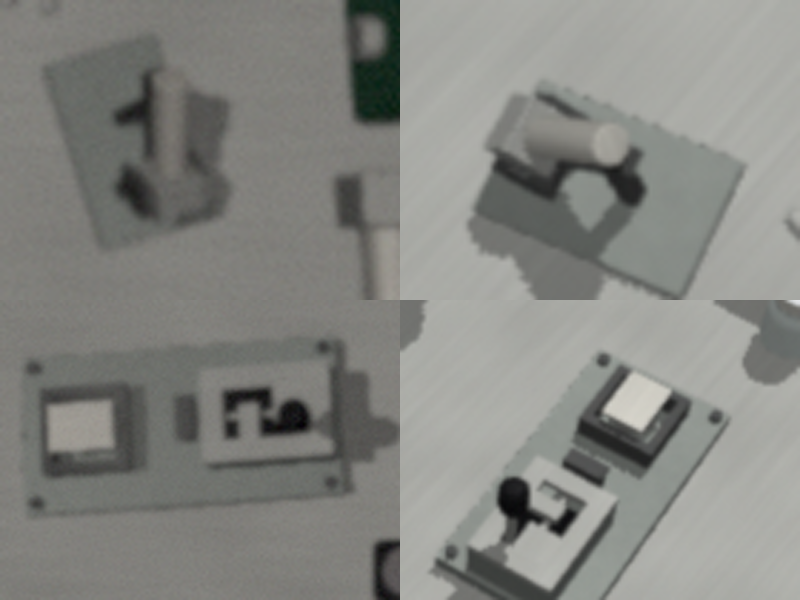

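```bash
python3 - <<'E'
from h import *
for n in ["top","scene"]:
    read_camera(n)
    for l in ["fixture","holder","stamp","pad","tag","knob"]:
        r=silhouettes(n,l)
        for i,x in enumerate(r[:3]):
            print(n,l,round(x['p'],2),np.round(x['extent'],1),x['mask'].sum())
            np.save(f'm_{n}_{l}_{i}.npy',x['mask'])
print(get_state()['clock'])
E
python3 - <<'E'
import cv2
a=cv2.imread('pics/top0.png');b=cv2.imread('pics/scene0.png')
cv2.imwrite('pics/f_t.png',cv2.resize(a[222:297,182:312],None,fx=6,fy=6,interpolation=cv2.INTER_CUBIC))
cv2.imwrite('pics/f_s.png',cv2.resize(b[138:248,312:424],None,fx=5,fy=5,interpolation=cv2.INTER_CUBIC))
E
```

```text
top fixture 0.87 [186.1 227.1 112.6  63.1] 6202
top holder 0.55 [436.9 232.   43.1  53.5] 1052
top stamp 0.95 [508.6 268.7  23.8  54.3] 821
top stamp 0.63 [461.  242.4  19.2  39.8] 412
top stamp 0.61 [464.1 324.5  16.1  22. ] 226
top pad 0.8 [338.7 244.5  44.   46.9] 1440
top pad 0.55 [195.5 249.5  21.9  20.5] 365
top tag 0.65 [194.7 248.9  26.4  21.2] 397
top knob 0.42 [278.7 251.9  10.9   8.8] 119
top knob 0.26 [462.4 325.6  17.9  18.8] 238
scene fixture 0.67 [319.6 144.6 101.4  97.8] 5133
scene fixture 0.3 [267.9 351.4  66.2  65.5] 794
scene holder 0.61 [190.  330.7  69.1  53. ] 1691
scene stamp 0.96 [107.  361.6  61.9  48.6] 1118
scene stamp 0.74 [317.9 142.9 104.3 103.3] 5045
scene stamp 0.64 [193.3 333.8  34.   19.8] 475
scene pad 0.84 [261.8 244.9  54.8  49.2] 1542
scene tag 0.61 [375.2 151.1  22.7  22.9] 329
scene tag 0.61 [319.4 145.6 103.4 100.2] 5261
scene knob 0.72 [340.4 186.5  10.3  21. ] 163
0.85
```

View pics/f_t.png

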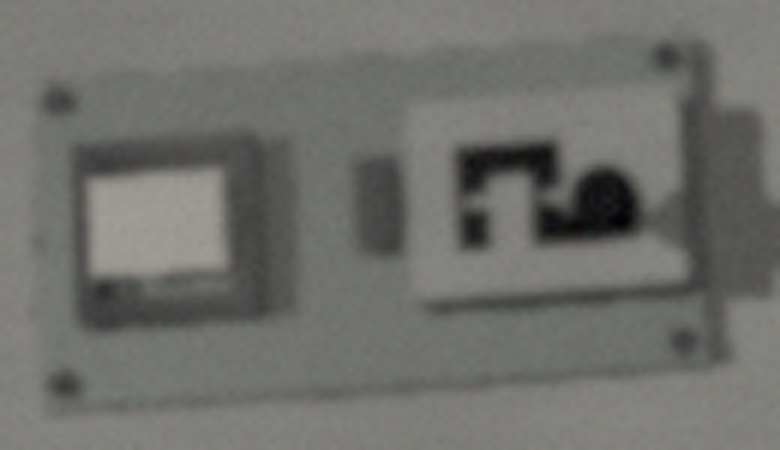

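View pics/f_s.png

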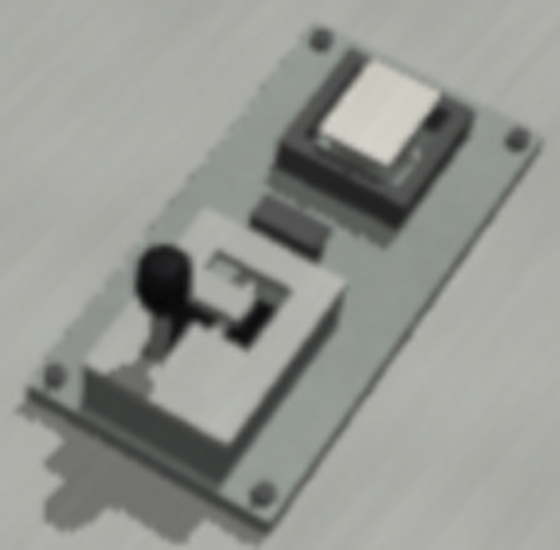

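```bash
cat > fit.py <<'E'
from h import *
from scipy.optimize import least_squares
Ct=cam('top');Cs=cam('scene')
t=[(75,150,16,38,86),(-75,150,16,45,412),(-75,-150,16,715,362),(75,-150,16,695,42),
(22,115,52,88,180),(22,55,52,222,168),(-22,55,52,230,268),(-22,115,52,92,275),
(23,-47,58,460,147),(23,-93,58,558,143),(-23,-47,58,462,250),(-23,-61,58,488,247),(-16,-118,136,605,203)]
s=[(-75,150,16,305,22),(75,150,16,545,145),(75,-150,16,268,522),(-75,-150,16,28,385),
(-22,115,52,372,57),(22,115,52,442,97),(22,55,52,388,165),(-22,55,52,320,128),
(-23,-47,58,213,248),(23,-47,58,290,292),(23,-93,58,245,348),(-16,-118,118,165,280)]
T=np.array(t,float);S=np.array(s,float)
pt=(T[:,3:]+.5)/6-.5+[182,222];ps=(S[:,3:]+.5)/5-.5+[312,138]
def w(p,X):
    c,sn=np.cos(p[2]),np.sin(p[2]);X=X/1000
    return np.c_[p[0]+c*X[:,0]-sn*X[:,1],p[1]+sn*X[:,0]+c*X[:,1],X[:,2]]
def f(p,sel='ts'):
    r=[]
    if 't' in sel:r.append(proj(Ct,w(p,T[:,:3]))-pt)
    if 's' in sel:r.append(proj(Cs,w(p,S[:,:3]))-ps)
    return np.vstack(r).ravel()
if __name__=='__main__':
  for sel in['t','s','ts']:
    r=least_squares(lambda p:f(p,sel),[.4,.15,0],loss='soft_l1');print(sel,r.x.round(4),np.degrees(r.x[2]).round(2));
  print(f(r.x).reshape(-1,2).round(1).tolist())
E
python3 fit.py
```

```text
t [0.5415 0.1779 0.0651] 3.73
s [0.5439 0.1794 0.0664] 3.8
ts [0.5426 0.1786 0.0671] 3.85
[[-0.9, -1.1], [-1.0, -0.3], [-0.4, 0.3], [-0.5, -1.9], [-0.0, -0.6], [0.3, -0.3], [-0.5, -0.2], [-0.3, 0.2], [-0.9, -0.3], [0.5, -1.0], [-0.4, 0.1], [0.7, 0.2], [0.2, -1.4], [1.4, -0.4], [-0.6, -1.9], [-0.5, 0.3], [-1.4, -0.4], [-0.6, 0.2], [-0.7, -0.8], [-0.7, 0.1], [-1.2, 0.2], [0.2, 0.2], [-0.1, -0.4], [-0.3, 0.8], [-1.4, 0.5]]
```

Run:
```python
from h import *
s=get_state();Rt=q2R(s['orientation']);print(Rt.round(3))
Ct=cam('top');Cs=cam('scene')
for l,z in(('pad',.008),('holder',.008)):
    for n,C in(('top',Ct),('scene',Cs)):
        m=np.load(f'm_{n}_{l}_0.npy').astype(np.uint8)
        c=max(cv2.findContours(m,0,2)[0],key=cv2.contourArea)[:,0,:]
        P=plane(C,c,z)[:,:2]
        rc=cv2.minAreaRect((P*1000).astype(np.float32));print(l,n,rc)
for i,z in ((1,.09),):
    m=np.load('m_top_stamp_1.npy');print(np.c_[np.where(m)][:,::-1].mean(0))
im=read_camera('top');crop(im,432,222,60,75,8,'hs_t.png')
im=read_camera('scene');crop(im,185,322,80,65,8,'hs_s.png')
```

```text
[[ 0.     0.393  0.92 ]
 [ 0.     0.92  -0.393]
 [-1.     0.     0.   ]]
pad top ((516.704345703125, -138.6938934326172), (102.10066223144531, 103.7267837524414), 75.4573745727539)
pad scene ((521.60986328125, -141.01065063476562), (102.33270263671875, 104.27574157714844), 74.06863403320312)
holder top ((537.0113525390625, -393.14154052734375), (129.80470275878906, 81.41169738769531), 13.983582496643066)
holder scene ((541.3073120117188, -395.76702880859375), (130.35366821289062, 80.39734649658203), 15.720221519470215)
[467.19174757 261.82524272]
```

View pics/hs_t.png

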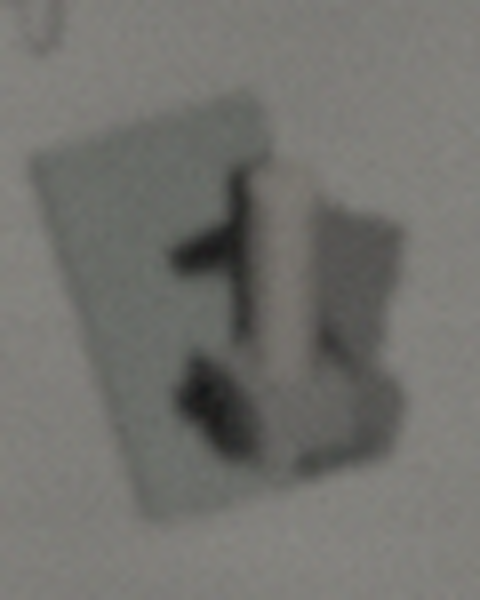

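View pics/hs_s.png

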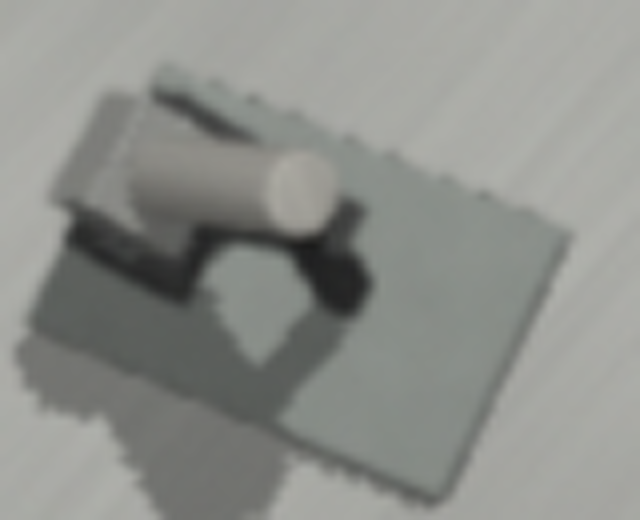

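Run:
```python
from h import *
Ct=cam('top');Cs=cam('scene')
print(tri(Ct,(467.2,243.4),Cs,(222.3,346)))
# axis prediction check: grip point z=.09 in both
for n,C,p in(('t',Ct,(467.6,257)),('s',Cs,(211,344.3))): print(n,plane(C,[p],.09))
a=np.radians(15);h=np.array([.539,-.3945])
# holder local of handle top
P,_=tri(Ct,(467.2,243.4),Cs,(222.3,346));d=P[:2]-h;print('local',np.cos(a)*d[0]+np.sin(a)*d[1],-np.sin(a)*d[0]+np.cos(a)*d[1])
```

```text
(array([ 0.56174724, -0.38992667,  0.11624753]), np.float64(0.0008766183669238578))
t [[ 0.53165042 -0.39782345  0.09      ]]
s [[ 0.53205123 -0.39867425  0.09      ]]
local 0.02315580765582522 -0.001469917355599838
```

```bash
cat > plan.py <<'E'
from h import *
import json
def Rtool(jaw_deg,pitch_deg=90,head_deg=None):
    """tool x: heading head_deg, pitched down by pitch; jaw direction y horizontal at jaw_deg (for pitch 90)"""
    j=np.radians(jaw_deg);y=np.array([np.cos(j),np.sin(j),0])
    if head_deg is None or pitch_deg==90: x=np.array([0,0,-1.])
    else:
        hd=np.radians(head_deg);p=np.radians(pitch_deg);x=np.array([np.cos(p)*np.cos(hd),np.cos(p)*np.sin(hd),-np.sin(p)])
    return np.c_[x,y,np.cross(x,y)]
def plan(R0,p0,legs):
    """legs: (R1 or None,p1,n,gap_cm). prints rows; returns end pose"""
    Rc,pc=R0.copy(),np.array(p0,float);rows=[]
    for R1,p1,n,g in legs:
        if R1 is None:R1=Rc.copy()
        p1=np.array(p1,float)
        for k in range(n):
            m=n-k
            rv=R.from_matrix(Rc.T@R1).as_rotvec()/m
            sh=Rc.T@(p1-pc)/m*100
            rv=np.round(np.degrees(rv),1)+0.;sh=np.round(sh,2)+0.
            if np.linalg.norm(sh)>5 or np.linalg.norm(rv)>8.5: print('!!',sh,rv)
            rows.append([rv.tolist(),sh.tolist(),g])
            pc=pc+Rc@sh/100;Rc=Rc@R.from_rotvec(np.radians(rv)).as_matrix()
    for i in range(0,len(rows),10):print(json.dumps(rows[i:i+10]).replace(' ',''))
    print('end',pc.round(4),len(rows))
    return Rc,pc
FX=np.array([.5426,.1786,.0671])
def fx(x,y,z):
    c,s=np.cos(FX[2]),np.sin(FX[2]);x/=1000;y/=1000
    return np.array([FX[0]+c*x-s*y,FX[1]+s*x+c*y,z/1000])
def now():
    s=get_state();return q2R(s['orientation']),np.array(s['tcp_pos'])
E
python3 - <<'E'
from plan import *
R0,p0=now();k=fx(-16,-118,0);print(k)
plan(R0,p0,[(Rtool(93.85),[k[0],k[1],.215],13,8.5),(None,[k[0],k[1],.185],2,8.5),(None,[k[0],k[1],.185],5,8.5)])
E
```

```text
[0.53454787 0.05979275 0.        ]
[[[-2.1,0.0,0.0],[0.13,-2.38,3.6],8.5],[[-2.1,0.0,0.0],[0.13,-2.52,3.51],8.5],[[-2.1,0.0,0.0],[0.12,-2.64,3.42],8.5],[[-2.1,0.0,0.0],[0.13,-2.77,3.32],8.5],[[-2.1,0.0,0.0],[0.12,-2.88,3.21],8.5],[[-2.1,0.0,0.0],[0.13,-3.0,3.1],8.5],[[-2.1,0.0,0.0],[0.12,-3.11,2.99],8.5],[[-2.0,0.0,0.0],[0.13,-3.22,2.88],8.5],[[-2.1,0.0,0.0],[0.12,-3.32,2.76],8.5],[[-2.0,0.0,0.0],[0.13,-3.42,2.64],8.5]]
[[[-2.1,0.0,0.0],[0.12,-3.51,2.52],8.5],[[-2.0,0.0,0.0],[0.13,-3.6,2.39],8.5],[[-2.1,0.0,0.0],[0.12,-3.68,2.26],8.5],[[0.0,0.0,0.0],[1.5,0.0,0.0],8.5],[[0.0,0.0,0.0],[1.5,0.0,0.0],8.5],[[0.0,0.0,0.0],[0.0,0.0,0.0],8.5],[[0.0,0.0,0.0],[0.0,0.0,0.0],8.5],[[0.0,0.0,0.0],[0.0,0.0,0.0],8.5],[[0.0,0.0,0.0],[0.0,0.0,0.0],8.5],[[0.0,0.0,0.0],[0.0,0.0,0.0],8.5]]
end [0.5345 0.0598 0.185 ] 20
```

Call:
step_arm(
  targets=[
    [[-2.1,0.0,0.0],[0.13,-2.38,3.6],8.5],
    [[-2.1,0.0,0.0],[0.13,-2.52,3.51],8.5],
    [[-2.1,0.0,0.0],[0.12,-2.64,3.42],8.5],
    [[-2.1,0.0,0.0],[0.13,-2.77,3.32],8.5],
    [[-2.1,0.0,0.0],[0.12,-2.88,3.21],8.5],
    [[-2.1,0.0,0.0],[0.13,-3.0,3.1],8.5],
    [[-2.1,0.0,0.0],[0.12,-3.11,2.99],8.5],
    [[-2.0,0.0,0.0],[0.13,-3.22,2.88],8.5],
    [[-2.1,0.0,0.0],[0.12,-3.32,2.76],8.5],
    [[-2.0,0.0,0.0],[0.13,-3.42,2.64],8.5],
  ],
)

```text
clock: 1.95
tcp_pos: [0.4641, 0.1665, 0.2189]
orientation: [0.707, 0.014, 0.707, -0.014]
wrist_force: [-0.1, 0.1, 0.5]
finger_gap: 0.0851
```

Call:
step_arm(
  targets=[
    [[-2.1,0.0,0.0],[0.12,-3.51,2.52],8.5],
    [[-2.0,0.0,0.0],[0.13,-3.6,2.39],8.5],
    [[-2.1,0.0,0.0],[0.12,-3.68,2.26],8.5],
    [[0.0,0.0,0.0],[1.5,0.0,0.0],8.5],
    [[0.0,0.0,0.0],[1.5,0.0,0.0],8.5],
    [[0,0,0],[0,0,0],8.5],
    [[0,0,0],[0,0,0],8.5],
    [[0,0,0],[0,0,0],8.5],
    [[0,0,0],[0,0,0],8.5],
    [[0,0,0],[0,0,0],8.5],
  ],
)

```text
clock: 2.95
tcp_pos: [0.5348, 0.0601, 0.1858]
orientation: [0.707, -0.024, 0.706, 0.024]
wrist_force: [-0.5, 0.0, 1.4]
finger_gap: 0.0849
```

Run:
```python
from plan import *
s=get_state();print(s['clock'],s['tcp_pos'],s['wrist_force'],q2R(s['orientation']).round(3).tolist())
C=cam('wrist',s);im=read_camera('wrist');cv2.imwrite('pics/w1.png',im[:,:,::-1])
print(find_in('wrist','knob')[:2])
print(proj(C,[fx(-16,-118,136),fx(-16,-118,118),fx(-16,-118,100),fx(-9,-93,58),fx(23,-93,58),fx(23,-47,58),fx(-23,-47,58)]).round(1).tolist())
print(proj(C,[fx(22,115,52),fx(22,55,52),fx(-22,55,52),fx(-22,115,52)]).round(1).tolist())
```

```text
2.95 [0.53484726 0.06010604 0.18575901] [-0.52029277  0.04140836  1.39551268] [[0.001, -0.068, 0.998], [0.0, 0.998, 0.068], [-1.0, -0.0, 0.001]]
[{'extent': [303.2, 229.8, 42.7, 61.8], 'p': 0.68}]
[[319.4, 270.6], [319.5, 261.1], [319.7, 252.9], [351.0, 246.4], [350.1, 283.7], [405.5, 283.7], [409.4, 229.5]]
[[588.0, 279.2], [521.8, 279.6], [530.0, 229.5], [598.4, 229.8]]
```

View pics/w1.png

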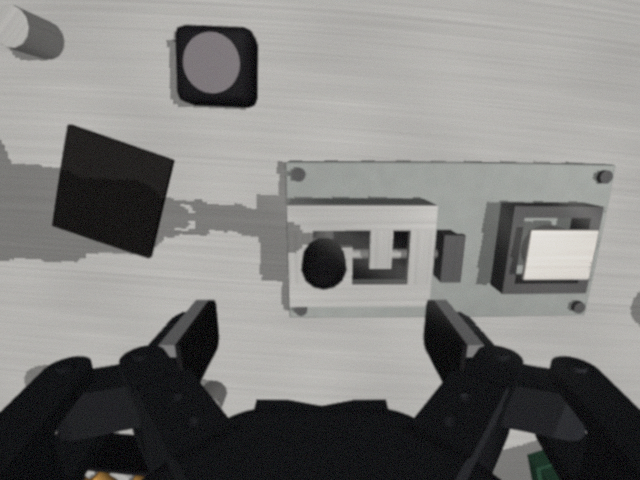

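Call:
step_arm(
  targets=[
    [[0,0,0],[2.8,0.1,0],8.5],
    [[0,0,0],[2.8,0.1,0],6],
    [[0,0,0],[2.8,0,0],5],
    [[0,0,0],[0,0,0],4],
    [[0,0,0],[0,0,0],2],
    [[0,0,0],[0,0,0],2],
    [[0,0,0],[0,0,0],2],
    [[0,0,0],[0,0,0],2],
    [[0,0,0],[0,0,0],2],
    [[0,0,0],[0,0,0],2],
  ],
  force=40,
)

```text
clock: 4.05
tcp_pos: [0.5344, 0.0618, 0.1014]
orientation: [0.707, -0.024, 0.707, 0.024]
wrist_force: [-2.0, 0.3, -4.0]
finger_gap: 0.0267
```

Run:
```python
from plan import *
s=get_state();print(s['clock'],s['tcp_pos'],s['wrist_force'],s['ft_torque'],s['finger_gap'])
C=cam('wrist',s);im=read_camera('wrist');cv2.imwrite('pics/w2.png',im[:,:,::-1])
```

```text
4.05 [0.53438602 0.06181108 0.10140787] [-2.0290923   0.33347912 -4.03575936] [ 0.10359678  0.25355856 -0.03946024] 0.026694881596412735
```

View pics/w2.png

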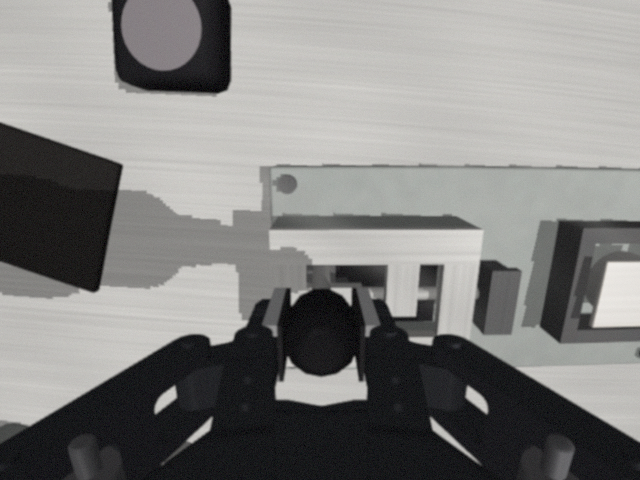

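Call:
step_arm(
  targets=[
    [[0,0,0],[0,0.6,0],2],
    [[0,0,0],[0,0.6,0],2],
    [[0,0,0],[0,0.6,0],2],
    [[0,0,0],[0,0.6,0],2],
    [[0,0,0],[0,0.5,0],2],
    [[0,0,0],[0,0.3,0],2],
    [[0,0,0],[0,0,0],2],
    [[0,0,0],[0,0,0.2],2],
    [[0,0,0],[0,0,0.3],2],
    [[0,0,0],[0,0,0.3],2],
  ],
)

```text
clock: 5.1
tcp_pos: [0.5408, 0.0946, 0.1013]
orientation: [0.707, -0.024, 0.706, 0.024]
wrist_force: [-1.0, 1.3, 3.1]
finger_gap: 0.0265
```

Run:
```python
from plan import *
s=get_state();print(s['clock'],s['tcp_pos'],s['wrist_force'],s['ft_torque'],s['finger_gap'])
C=cam('wrist',s);im=read_camera('wrist');cv2.imwrite('pics/w3.png',im[:,:,::-1])
```

```text
5.1 [0.54076056 0.09456177 0.10133176] [-0.99541889  1.29173251  3.12663225] [ 0.33257867  0.37459165 -0.00465995] 0.026460068551190603
```

View pics/w3.png

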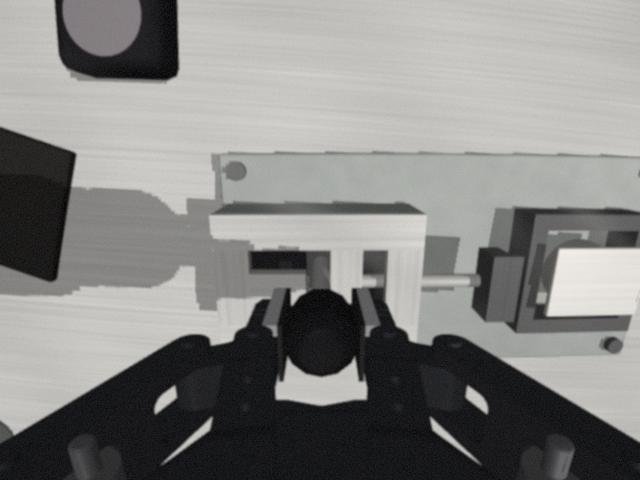

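Call:
step_arm(
  targets=[
    [[0,0,0],[0,0,0.6],2],
    [[0,0,0],[0,0,0.6],2],
    [[0,0,0],[0,0,0.6],2],
    [[0,0,0],[0,0,0.4],2],
    [[0,0,0],[0,0,0.2],2],
    [[0,0,0],[0,0,0],2],
    [[0,0,0],[0,0,0],2],
    [[0,0,0],[0,0.2,0],2],
    [[0,0,0],[0,0.3,0],2],
    [[0,0,0],[0,0.3,0],2],
  ],
)

```text
clock: 6.15
tcp_pos: [0.5642, 0.1036, 0.1013]
orientation: [0.707, -0.024, 0.706, 0.023]
wrist_force: [2.0, -2.0, 4.7]
finger_gap: 0.0265
```

Run:
```python
from plan import *
s=get_state();print(s['clock'],s['tcp_pos'],s['wrist_force'],s['ft_torque'],s['finger_gap'])
```

```text
6.15 [0.56422505 0.10364056 0.10132382] [ 2.00900503 -1.99199083  4.73157403] [-0.2214611  -0.23759963 -0.01526216] 0.026514505433218778
```

Call:
step_arm(
  targets=[
    [[0,0,0],[0,0.6,0],2],
    [[0,0,0],[0,0.6,0],2],
    [[0,0,0],[0,0.6,0],2],
    [[0,0,0],[0,0.4,0],2],
    [[0,0,0],[0,0.2,0],2],
    [[0,0,0],[0,0,0],2],
    [[0,0,0],[0,0,0],2],
    [[0,0,0],[0,0,-0.2],2],
    [[0,0,0],[0,0,-0.3],2],
    [[0,0,0],[0,0,-0.3],2],
  ],
)

```text
clock: 7.15
tcp_pos: [0.5542, 0.128, 0.1013]
orientation: [0.707, -0.024, 0.706, 0.024]
wrist_force: [2.2, 0.5, 4.2]
finger_gap: 0.0263
```

Run:
```python
from plan import *
s=get_state();print(s['clock'],s['tcp_pos'],s['wrist_force'],s['ft_torque'],s['finger_gap'])
C=cam('wrist',s);im=read_camera('wrist');cv2.imwrite('pics/w4.png',im[:,:,::-1])
```

```text
7.15 [0.55416849 0.12796025 0.10130343] [2.19997961 0.5406479  4.16886102] [ 0.2359821  -0.36302342 -0.05960101] 0.026337714666495447
```

View pics/w4.png

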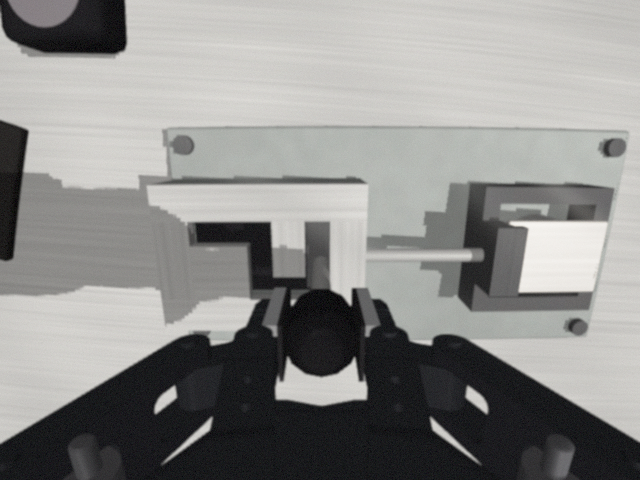

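Call:
step_arm(
  targets=[
    [[0,0,0],[0,0,-0.6],2],
    [[0,0,0],[0,0,-0.6],2],
    [[0,0,0],[0,0,-0.6],2],
    [[0,0,0],[0,0,-0.4],2],
    [[0,0,0],[0,0,-0.3],2],
    [[0,0,0],[0,0,0],2],
    [[0,0,0],[0,0,0],2],
    [[0,0,0],[0,0,0],2],
    [[0,0,0],[0,0,0],2],
    [[0,0,0],[0,0,0],2],
  ],
)

```text
clock: 8.2
tcp_pos: [0.5282, 0.1261, 0.1013]
orientation: [0.706, -0.024, 0.707, 0.024]
wrist_force: [-1.3, 1.1, 7.6]
finger_gap: 0.0261
```

Run:
```python
from plan import *
s=get_state();print(s['clock'],s['tcp_pos'],s['wrist_force'],s['ft_torque'],s['finger_gap'])
print(fx(-16,-54,0))
C=cam('wrist',s);im=read_camera('wrist');cv2.imwrite('pics/w5.png',im[:,:,::-1])
```

```text
8.2 [0.52815385 0.12609693 0.10129445] [-1.33810929  1.11899208  7.56242183] [ 0.22330587  0.05340259 -0.09105432] 0.02606009029266038
[0.53025669 0.12364872 0.        ]
```

View pics/w5.png

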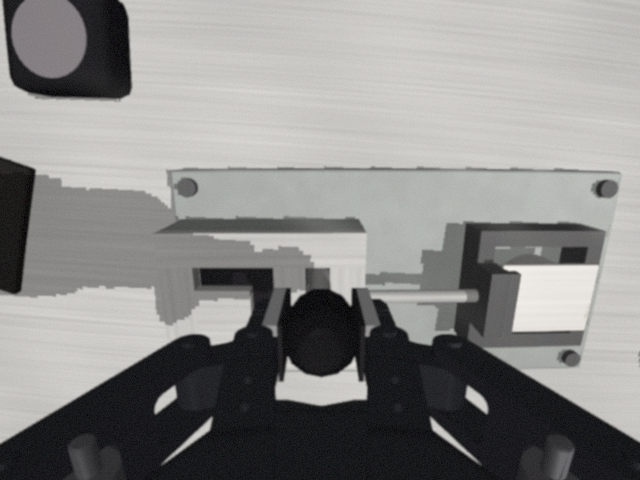

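Run:
```python
from plan import *
R0,p0=now()
up=p0+[0,0,.1]
plan(R0,p0,[(None,p0,4,8.5),(None,up,3,8.5),(None,up,3,8.5)])
plan(R0,up,[(Rtool(105),[.5357,-.3969,.2],12,8.5),(None,[.5357,-.3969,.18],1,8.5),(None,[.5357,-.3969,.18],7,8.5)])
```

```text
[[[0.0,0.0,0.0],[0.0,0.0,0.0],8.5],[[0.0,0.0,0.0],[0.0,0.0,0.0],8.5],[[0.0,0.0,0.0],[0.0,0.0,0.0],8.5],[[0.0,0.0,0.0],[0.0,0.0,0.0],8.5],[[0.0,0.0,0.0],[-3.33,0.0,0.0],8.5],[[0.0,0.0,0.0],[-3.33,0.0,0.0],8.5],[[0.0,0.0,0.0],[-3.34,0.01,-0.01],8.5],[[0.0,0.0,0.0],[0.0,0.0,0.0],8.5],[[0.0,0.0,0.0],[0.0,0.0,0.0],8.5],[[0.0,0.0,0.0],[0.0,0.0,0.0],8.5]]
end [0.5281 0.1261 0.2013] 10
[[[-0.9,0.0,0.0],[0.01,-4.35,-0.23],8.5],[[-0.9,0.0,0.0],[0.01,-4.35,-0.3],8.5],[[-0.9,0.0,0.0],[0.01,-4.34,-0.37],8.5],[[-0.9,0.0,0.0],[0.01,-4.34,-0.44],8.5],[[-0.9,0.0,0.0],[0.01,-4.33,-0.51],8.5],[[-0.9,0.0,0.0],[0.01,-4.32,-0.57],8.5],[[-1.0,0.0,0.0],[0.0,-4.31,-0.64],8.5],[[-0.9,0.0,0.0],[0.01,-4.3,-0.72],8.5],[[-1.0,0.0,0.0],[0.0,-4.29,-0.78],8.5],[[-0.9,0.0,0.0],[0.01,-4.27,-0.86],8.5]]
[[[-1.0,0.0,0.0],[0.0,-4.26,-0.93],8.5],[[-0.9,0.0,-0.1],[0.01,-4.25,-1.0],8.5],[[0.0,0.0,0.0],[2.0,0.01,0.0],8.5],[[0.0,0.0,0.0],[0.0,0.0,0.0],8.5],[[0.0,0.0,0.0],[0.0,0.0,0.0],8.5],[[0.0,0.0,0.0],[0.0,0.0,0.0],8.5],[[0.0,0.0,0.0],[0.0,0.0,0.0],8.5],[[0.0,0.0,0.0],[0.0,0.0,0.0],8.5],[[0.0,0.0,0.0],[0.0,0.0,0.0],8.5],[[0.0,0.0,0.0],[0.0,0.0,0.0],8.5]]
end [ 0.5357 -0.3969  0.18  ] 20
```

Call:
step_arm(
  targets=[
    [[0,0,0],[0,0,0],4],
    [[0,0,0],[0,0,0],6],
    [[0,0,0],[0,0,0],8.5],
    [[0,0,0],[0,0,0],8.5],
    [[0,0,0],[-1,0,0],8.5],
    [[0,0,0],[-4,0,0],8.5],
    [[0,0,0],[-4,0,0],8.5],
    [[0,0,0],[-1,0,0],8.5],
    [[0,0,0],[0,0,0],8.5],
    [[0,0,0],[0,0,0],8.5],
  ],
)

```text
clock: 9.25
tcp_pos: [0.5287, 0.1255, 0.2005]
orientation: [0.707, -0.024, 0.707, 0.024]
wrist_force: [-0.2, 0.2, -0.5]
finger_gap: 0.0853
```

Run:
```python
from plan import *
s=get_state();print(s['clock'],s['tcp_pos'],s['wrist_force'],s['finger_gap'])
C=cam('wrist',s);im=read_camera('wrist');cv2.imwrite('pics/w6.png',im[:,:,::-1])
crop(im,200,140,200,150,4,'w6a.png');crop(im,400,140,160,120,5,'w6b.png')
print(proj(C,[fx(22,115,52),fx(22,55,52),fx(-22,55,52),fx(-22,115,52),fx(23,-93,58),fx(23,-47,58),fx(-9,-93,58),fx(-16,-54,136)]).round(1).tolist())
```

```text
9.25 [0.52871117 0.12550513 0.20050987] [-0.17471857  0.20453322 -0.53808165] 0.0853247368414262
[[506.5, 275.8], [440.6, 276.0], [445.3, 227.6], [513.6, 227.8], [273.1, 279.5], [326.0, 279.6], [271.7, 244.0], [316.8, 265.5]]
```

View pics/w6.png

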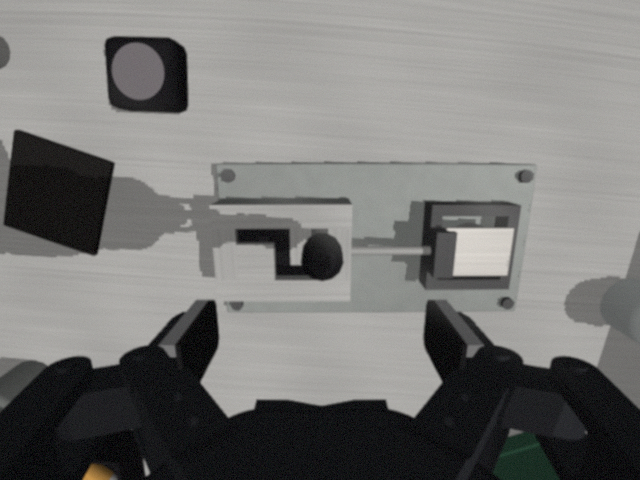

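View pics/w6a.png

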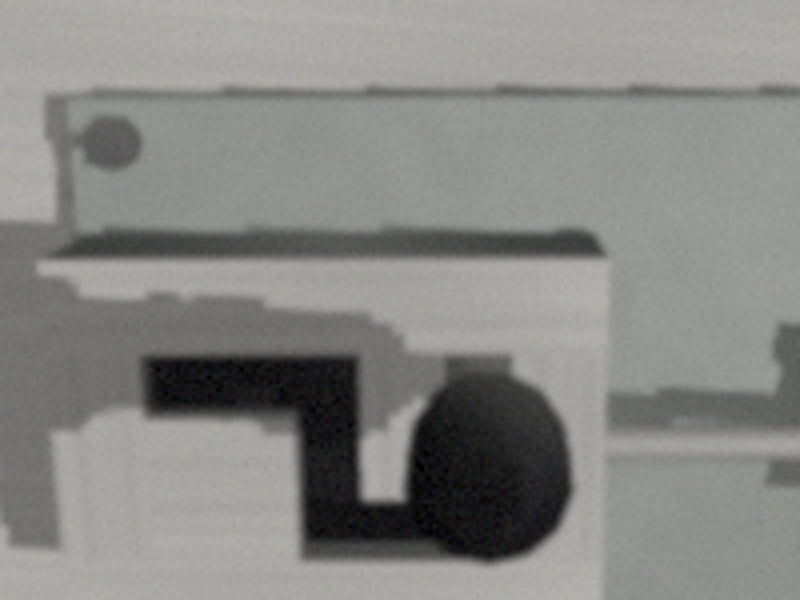

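View pics/w6b.png

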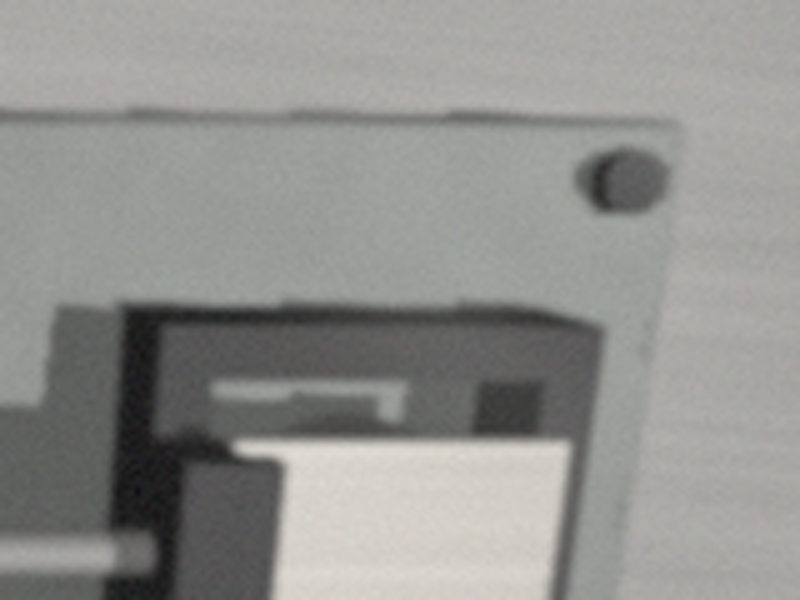

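Call:
step_arm(
  targets=[
    [[-0.9,0,0],[0,-4.35,-0.25],8.5],
    [[-0.9,0,0],[0,-4.35,-0.3],8.5],
    [[-0.9,0,0],[0,-4.35,-0.35],8.5],
    [[-0.9,0,0],[0,-4.35,-0.45],8.5],
    [[-0.9,0,0],[0,-4.35,-0.5],8.5],
    [[-0.9,0,0],[0,-4.3,-0.6],8.5],
    [[-1.0,0,0],[0,-4.3,-0.65],8.5],
    [[-0.9,0,0],[0,-4.3,-0.7],8.5],
    [[-1.0,0,0],[0,-4.3,-0.8],8.5],
    [[-0.9,0,0],[0,-4.3,-0.85],8.5],
  ],
)

```text
clock: 10.3
tcp_pos: [0.5338, -0.3119, 0.1988]
orientation: [0.702, -0.08, 0.703, 0.082]
wrist_force: [0.5, 0.0, 0.7]
finger_gap: 0.0847
```

Call:
step_arm(
  targets=[
    [[-1.0,0,0],[0,-4.25,-0.95],8.5],
    [[-0.9,0,0],[0,-4.25,-1.0],8.5],
    [[0,0,0],[1.0,0,0],8.5],
    [[0,0,0],[1.0,0,0],8.5],
    [[0,0,0],[0,0,0],8.5],
    [[0,0,0],[0,0,0],8.5],
    [[0,0,0],[0,0,0],8.5],
    [[0,0,0],[0,0,0],8.5],
    [[0,0,0],[0,0,0],8.5],
    [[0,0,0],[0,0,0],8.5],
  ],
)

```text
clock: 11.3
tcp_pos: [0.5362, -0.3978, 0.1815]
orientation: [0.701, -0.092, 0.701, 0.092]
wrist_force: [0.1, 0.3, -0.5]
finger_gap: 0.085
```

Run:
```python
from plan import *
s=get_state();print(s['clock'],s['tcp_pos'],s['wrist_force'],s['finger_gap'])
C=cam('wrist',s);im=read_camera('wrist');cv2.imwrite('pics/w7.png',im[:,:,::-1])
for r in silhouettes('wrist','stamp')[:3]:print(r['p'],r['extent'])
a=np.radians(15);ax=np.array([np.cos(a),np.sin(a),1])/2**.5;g=np.array([.5357,-.3969,.0895])
print('pred axis pts top,grip,25,0',proj(C,[g+ax*.038,g,g-ax*.037,g-ax*.062]).round(1).tolist())
```

```text
11.3 [ 0.53618442 -0.39780052  0.18151745] [ 0.12701672  0.32880554 -0.47236254] 0.08497944346018779
0.88 [104.7, 3.3, 86.7, 160.8]
0.85 [298.3, 166.5, 45.1, 141.5]
pred axis pts top,grip,25,0 [[321.4, 302.1], [321.4, 250.5], [321.4, 207.3], [321.4, 181.4]]
```

View pics/w7.png

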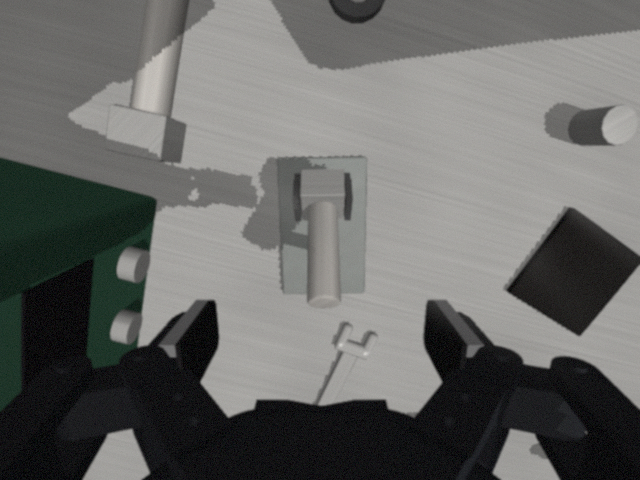

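Call:
step_arm(
  targets=[
    [[0,0,0],[3,0.1,0],8.5],
    [[0,0,0],[3.5,0.05,0],7],
    [[0,0,0],[3.5,0,0],6],
    [[0,0,0],[1.0,0,0],5],
    [[0,0,0],[0,0,0],3.5],
    [[0,0,0],[0,0,0],1.5],
    [[0,0,0],[0,0,0],1.5],
    [[0,0,0],[0,0,0],1.5],
    [[0,0,0],[0,0,0],1.5],
    [[0,0,0],[0,0,0],1.5],
  ],
  force=80,
)

```text
clock: 12.4
tcp_pos: [0.5363, -0.3974, 0.0727]
orientation: [0.702, -0.093, 0.7, 0.091]
wrist_force: [-1.5, -0.2, 6.1]
finger_gap: 0.0202
```

Run:
```python
from plan import *
s=get_state();print(s['clock'],s['tcp_pos'],s['wrist_force'],s['ft_torque'],s['finger_gap'])
im=read_camera('wrist');cv2.imwrite('pics/w8.png',im[:,:,::-1])
```

```text
12.4 [ 0.53632598 -0.39735878  0.07265401] [-1.50112597 -0.20070724  6.13198125] [ 0.04905603  0.17122294 -0.06073131] 0.02017214819100023
```

View pics/w8.png

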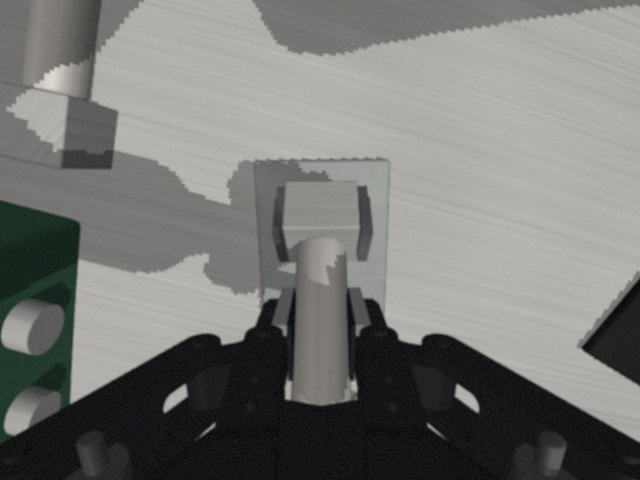

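Run:
```python
from plan import *
R0,p0=now();print(np.degrees(np.arctan2(R0[1,1],R0[0,1])))
R1=Rtool(93.85,45,3.85)
a=np.radians(15);ax=np.array([np.cos(a),np.sin(a),1])/2**.5
p1=p0+.04*ax; p2=p1+[0,0,.05]
G=np.array([.519,-.140,.135]);pt=G+.0187*R1[:,0]
Rr,pp=plan(R0,p0,[(None,p1,4,1.5),(None,p2,2,1.5),(R1,pt,11,1.5),(None,pt,3,1.5)])
```

```text
104.9588039059221
[[[0.0,0.0,0.0],[-0.71,0.0,0.71],1.5],[[0.0,0.0,0.0],[-0.7,0.0,0.71],1.5],[[0.0,0.0,0.0],[-0.71,0.0,0.71],1.5],[[0.0,0.0,0.0],[-0.7,-0.01,0.7],1.5],[[0.0,0.0,0.0],[-2.5,0.0,0.01],1.5],[[0.0,0.0,0.0],[-2.5,-0.01,0.0],1.5],[[1.0,-4.1,-0.4],[0.26,2.28,0.31],1.5],[[1.0,-4.1,-0.4],[0.26,2.29,0.25],1.5],[[1.0,-4.1,-0.4],[0.26,2.29,0.2],1.5],[[1.0,-4.1,-0.4],[0.26,2.3,0.14],1.5]]
[[[0.9,-4.1,-0.4],[0.25,2.3,0.08],1.5],[[1.0,-4.0,-0.4],[0.24,2.3,0.02],1.5],[[0.9,-4.1,-0.4],[0.22,2.3,-0.03],1.5],[[1.0,-4.0,-0.4],[0.2,2.3,-0.09],1.5],[[0.9,-4.0,-0.3],[0.18,2.3,-0.14],1.5],[[1.0,-4.1,-0.3],[0.16,2.3,-0.18],1.5],[[0.9,-4.0,-0.4],[0.13,2.3,-0.24],1.5],[[0.0,0.0,0.0],[0.0,0.0,0.0],1.5],[[0.0,0.0,0.0],[0.0,0.0,0.0],1.5],[[0.0,0.0,0.0],[0.0,0.0,0.0],1.5]]
end [ 0.5322 -0.1391  0.1218] 20
```

Call:
step_arm(
  targets=[
    [[0,0,0],[-0.7,0,0.7],1.5],
    [[0,0,0],[-0.7,0,0.7],1.5],
    [[0,0,0],[-0.7,0,0.7],1.5],
    [[0,0,0],[-0.7,0,0.7],1.5],
    [[0,0,0],[-2.5,0,0],1.5],
    [[0,0,0],[-2.5,0,0],1.5],
    [[1.0,-4.1,-0.4],[0.26,2.28,0.31],1.5],
    [[1.0,-4.1,-0.4],[0.26,2.29,0.25],1.5],
    [[1.0,-4.1,-0.4],[0.26,2.29,0.2],1.5],
    [[1.0,-4.1,-0.4],[0.26,2.3,0.14],1.5],
  ],
)

```text
clock: 13.45
tcp_pos: [0.5508, -0.2964, 0.1381]
orientation: [0.799, -0.063, 0.595, 0.07]
wrist_force: [1.0, -0.7, -4.1]
finger_gap: 0.0201
```

Call:
step_arm(
  targets=[
    [[0.9,-4.1,-0.4],[0.25,2.3,0.08],1.5],
    [[1.0,-4.0,-0.4],[0.24,2.3,0.02],1.5],
    [[0.9,-4.1,-0.4],[0.22,2.3,-0.03],1.5],
    [[1.0,-4.0,-0.4],[0.2,2.3,-0.09],1.5],
    [[0.9,-4.0,-0.3],[0.18,2.3,-0.14],1.5],
    [[1.0,-4.1,-0.3],[0.16,2.3,-0.18],1.5],
    [[0.9,-4.0,-0.4],[0.13,2.3,-0.24],1.5],
    [[0,0,0],[0,0,0],1.5],
    [[0,0,0],[0,0,0],1.5],
    [[0,0,0],[0,0,0],1.5],
  ],
)

```text
clock: 14.45
tcp_pos: [0.532, -0.1391, 0.1213]
orientation: [0.923, -0.013, 0.383, 0.031]
wrist_force: [0.1, -1.0, -3.4]
finger_gap: 0.0203
```

Run:
```python
from plan import *
s=get_state();print(s['clock'],s['tcp_pos'],s['wrist_force'],s['ft_torque'],s['finger_gap'],q2R(s['orientation']).round(3).tolist())
im=read_camera('wrist');cv2.imwrite('pics/w9.png',im[:,:,::-1])
im=read_camera('scene');cv2.imwrite('pics/s9.png',im[:,:,::-1]);crop(im,230,200,160,120,5,'s9a.png')
im=read_camera('top');crop(im,300,200,160,120,5,'t9a.png')
```

```text
14.45 [ 0.53200507 -0.13910024  0.12132369] [ 0.08919879 -0.96773694 -3.43515395] [-0.14230136  1.05605643 -0.04020285] 0.020290823930723484 [[0.704, -0.068, 0.707], [0.048, 0.998, 0.047], [-0.709, 0.001, 0.706]]
```

View pics/w9.png

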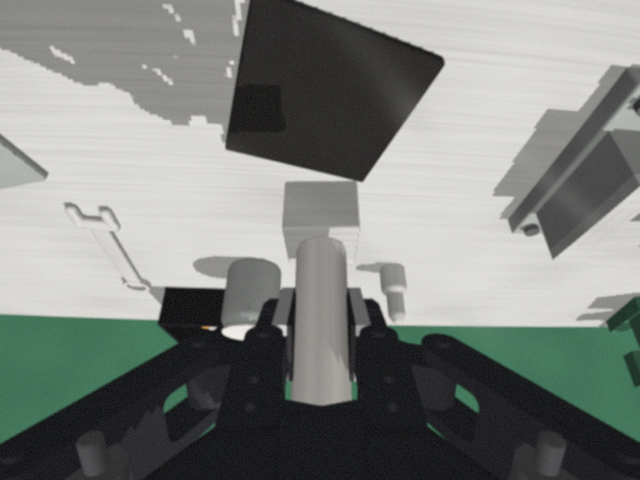

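View pics/s9a.png

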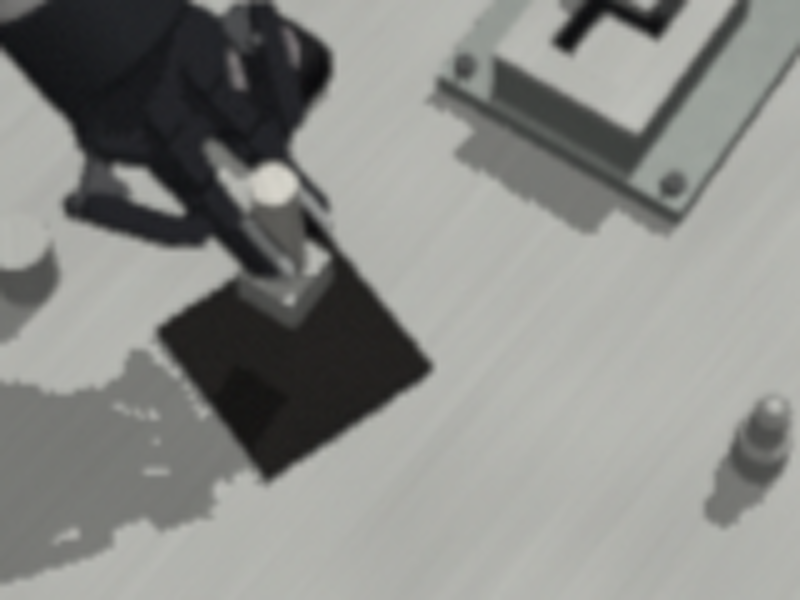

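Call:
step_arm(
  targets=[
    [[0,0,0],[1.0,0,-1.0],1.5],
    [[0,0,0],[1.2,0,-1.2],1.5],
    [[0,0,0],[1.0,0,-1.0],1.5],
    [[0,0,0],[0.6,0,-0.6],1.5],
    [[0,0,0],[0.35,0,-0.35],1.5],
    [[0,0,0],[0.1,0,-0.1],1.5],
    [[0,0,0],[0.05,0,-0.05],1.5],
    [[0,0,0],[0,0,0],1.5],
    [[0,0,0],[0,0,0],1.5],
    [[0,0,0],[0,0,0],1.5],
  ],
)

```text
clock: 15.6
tcp_pos: [0.5401, -0.1454, 0.0677]
orientation: [0.92, -0.011, 0.39, 0.036]
wrist_force: [0.2, 0.3, -4.0]
finger_gap: 0.0201
```

Run:
```python
from plan import *
s=get_state();print(s['clock'],s['tcp_pos'],s['wrist_force'],s['ft_torque'],s['finger_gap'])
im=read_camera('wrist');cv2.imwrite('pics/w10.png',im[:,:,::-1]);
im=read_camera('scene');crop(im,245,215,100,75,8,'s10a.png')
```

```text
15.6 [ 0.54013849 -0.14535632  0.06766124] [ 0.19802604  0.29297607 -4.01438607] [-0.07527893  1.08597327  0.01201294] 0.020127611645273456
```

View pics/w10.png

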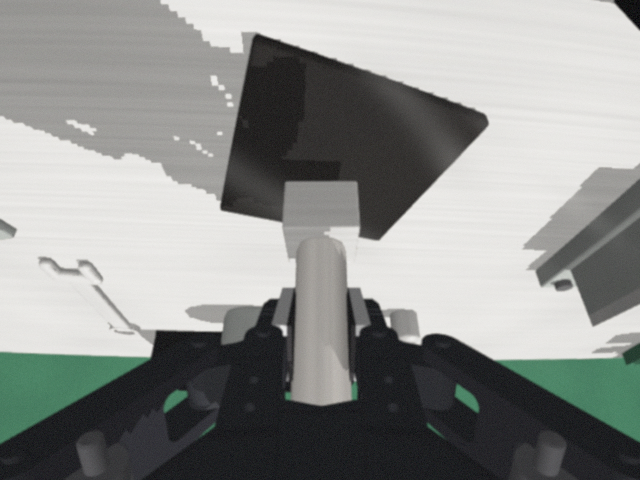

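View pics/s10a.png

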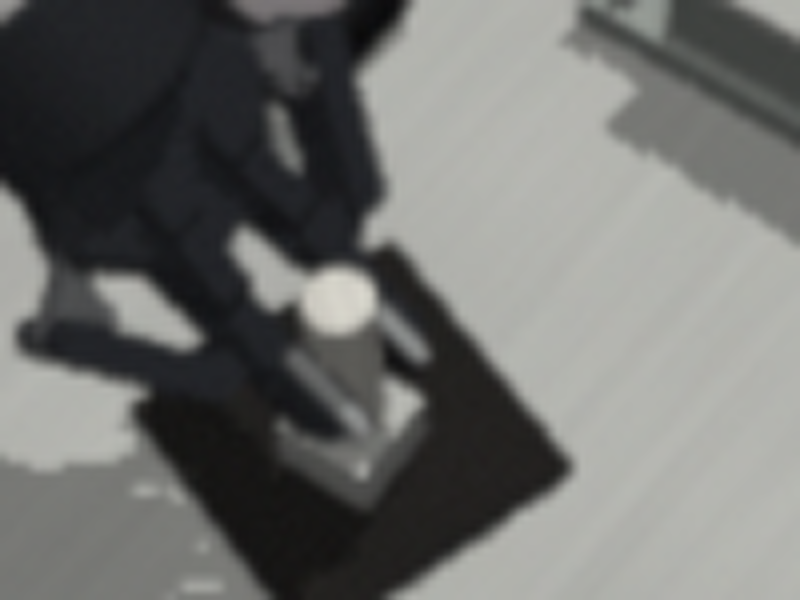

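Run:
```python
from plan import *
s=get_state();print(s['joint_pos'].round(3));Rt=q2R(s['orientation']);print(Rt.round(3).tolist())
x=Rt[:,0];G=s['tcp_pos']-.0187*x
st=Rt@np.array([-1,0,1])/2**.5;print('stamp z',st,'tilt',np.degrees(np.arccos(st[2])),'die',G-.0625*st)
```

```text
[-0.674  0.117 -1.027 -0.186  0.497 -0.584]
[[0.693, -0.075, 0.717], [0.058, 0.997, 0.048], [-0.719, 0.008, 0.695]]
stamp z [ 0.017594   -0.00717232  0.99981949] tilt 1.0886715840002854 die [ 0.52605838 -0.146       0.01852395]
```

Run:
```python
from plan import *
R0,p0=now()
R1=Rtool(106,45,16)
P=lambda z:np.array([.533,-.140,z])+.0187*R1[:,0]
plan(R0,p0,[(R1,P(.095),4,1.5),(None,P(.0735),3,1.5),(None,P(.0735),3,1.5)])
```

```text
[[[-2.2,-0.2,2.0],[-0.15,0.22,0.36],1.5],[[-2.2,-0.2,2.0],[-0.14,0.21,0.37],1.5],[[-2.2,-0.3,1.9],[-0.12,0.2,0.37],1.5],[[-2.1,-0.2,2.0],[-0.12,0.18,0.38],1.5],[[0.0,0.0,0.0],[0.51,0.0,-0.51],1.5],[[0.0,0.0,0.0],[0.51,0.0,-0.5],1.5],[[0.0,0.0,0.0],[0.5,0.0,-0.51],1.5],[[0.0,0.0,0.0],[0.0,0.0,0.0],1.5],[[0.0,0.0,0.0],[0.0,0.0,0.0],1.5],[[0.0,0.0,0.0],[0.0,0.0,0.0],1.5]]
end [ 0.5457 -0.1364  0.0603] 10
```

Call:
step_arm(
  targets=[
    [[-2.2,-0.2,2.0],[-0.15,0.22,0.36],1.5],
    [[-2.2,-0.2,2.0],[-0.14,0.21,0.37],1.5],
    [[-2.2,-0.3,1.9],[-0.12,0.2,0.37],1.5],
    [[-2.1,-0.2,2.0],[-0.12,0.18,0.38],1.5],
    [[0,0,0],[0.5,0,-0.5],1.5],
    [[0,0,0],[0.5,0,-0.5],1.5],
    [[0,0,0],[0.5,0,-0.5],1.5],
    [[0,0,0],[0,0,0],1.5],
    [[0,0,0],[0,0,0],1.5],
    [[0,0,0],[0,0,0],1.5],
  ],
)

```text
clock: 16.7
tcp_pos: [0.5456, -0.1362, 0.0602]
orientation: [0.915, -0.053, 0.379, 0.129]
wrist_force: [0.3, -0.3, -3.4]
finger_gap: 0.0205
```

```bash
cat > st.py <<'E'
from plan import *
s=get_state();print(s['clock'],s['joint_pos'].round(3),s['tcp_pos'].round(4),s['wrist_force'].round(2),s['ft_torque'].round(3),s['finger_gap']);Rt=q2R(s['orientation']);print(Rt.round(3).tolist())
x=Rt[:,0];G=s['tcp_pos']-.0187*x
st=Rt@np.array([-1,0,1])/2**.5;print('stamp z',st,'tilt',np.degrees(np.arccos(st[2])),'die',G-.0625*st)
E
python3 st.py
```

```text
16.7 [-0.723  0.182 -0.948 -0.052  0.638 -0.836] [ 0.5456 -0.1362  0.0602] [ 0.26 -0.27 -3.41] [-0.315  1.086 -0.047] 0.02053269895891419
[[0.679, -0.276, 0.68], [0.196, 0.961, 0.195], [-0.708, 0.001, 0.707]]
stamp z [ 9.68955038e-04 -7.10622861e-04  9.99999278e-01] tilt 0.06884701041430302 die [ 0.53285415 -0.13980673  0.01090104]
```

Call:
step_arm(
  targets=[
    [[0,0,0],[0.07,0,-0.07],1.5],
    [[0,0,0],[0.07,0,-0.07],1.5],
    [[0,0,0],[0.04,0,-0.04],1.5],
    [[0,0,0],[0.03,0,-0.03],1.5],
    [[0,0,0],[0,0,0],1.5],
    [[0,0,0],[0,0,0],1.5],
    [[0,0,0],[0,0,0],1.5],
    [[0,0,0],[0,0,0],1.5],
    [[0,0,0],[0,0,0],1.5],
    [[0,0,0],[0,0,0],1.5],
  ],
)

```text
clock: 17.7
tcp_pos: [0.5456, -0.1364, 0.0573]
orientation: [0.915, -0.053, 0.379, 0.129]
wrist_force: [-0.5, 0.0, -4.2]
finger_gap: 0.0203
```

```bash
python3 st.py;python3 - <<'E'
from h import *
im=read_camera('wrist');cv2.imwrite('pics/w11.png',im[:,:,::-1]);
im=read_camera('scene');crop(im,245,215,100,75,8,'s11a.png')
E
```

```text
17.7 [-0.723  0.189 -0.951 -0.062  0.638 -0.837] [ 0.5456 -0.1364  0.0573] [-0.49  0.03 -4.25] [-0.343  1.003  0.045] 0.020299051724879325
[[0.679, -0.276, 0.68], [0.195, 0.961, 0.195], [-0.708, 0.001, 0.707]]
stamp z [ 9.29401448e-04 -6.46591695e-04  9.99999359e-01] tilt 0.06487006850331871 die [ 0.53285775 -0.1399936   0.00800285]
```

View pics/s11a.png

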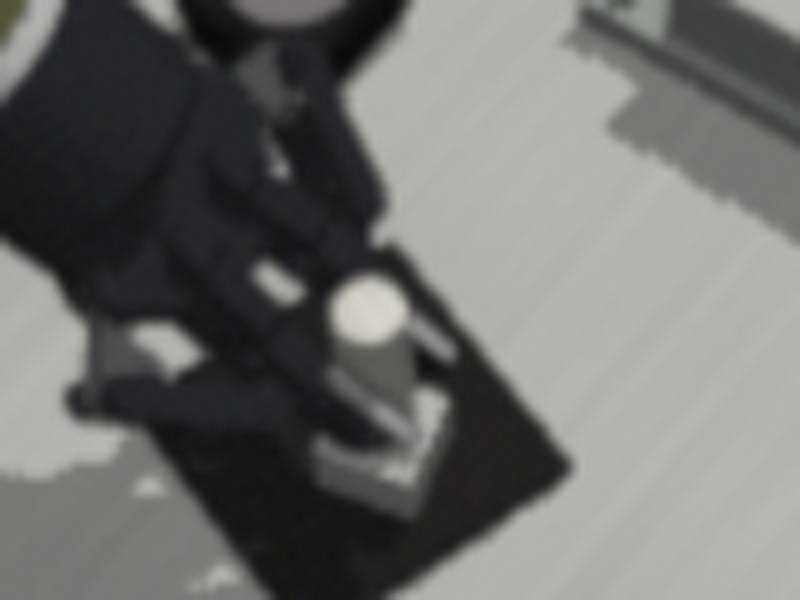

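View pics/w11.png

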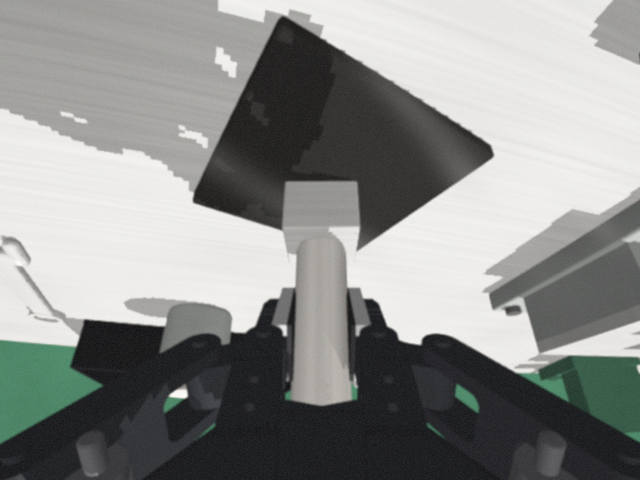

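Call:
step_arm(
  targets=[
    [[0,0,0],[0.04,0,-0.04],1.5],
    [[0,0,0],[0.04,0,-0.04],1.5],
    [[0,0,0],[0.02,0,-0.02],1.5],
    [[0,0,0],[0,0,0],1.5],
    [[0,0,0],[0,0,0],1.5],
    [[0,0,0],[0,0,0],1.5],
    [[0,0,0],[0,0,0],1.5],
    [[0,0,0],[0,0,0],1.5],
    [[0,0,0],[0,0,0],1.5],
    [[0,0,0],[0,0,0],1.5],
  ],
)

```text
clock: 18.8
tcp_pos: [0.5459, -0.1363, 0.0564]
orientation: [0.915, -0.053, 0.379, 0.129]
wrist_force: [-4.3, 0.4, 5.7]
finger_gap: 0.0201
```

```bash
python3 st.py
```

```text
18.8 [-0.723  0.192 -0.952 -0.067  0.639 -0.837] [ 0.5459 -0.1363  0.0564] [-4.32  0.38  5.71] [0.179 0.652 0.318] 0.02008251853101363
[[0.68, -0.276, 0.679], [0.196, 0.961, 0.195], [-0.707, 0.001, 0.707]]
stamp z [-2.47615864e-04 -6.35439966e-04  9.99999767e-01] tilt 0.03907461428581808 die [ 0.53323449 -0.139951    0.0071118 ]
```

Run:
```python
from plan import *
R0,p0=now()
b=p0-.12*R0[:,0]; c=np.array([.5,-.149,.2]);t=np.array([.533,-.140,.2])
plan(R0,p0,[(None,p0,5,8.5),(None,b,4,8.5),(None,b,1,8.5),(Rtool(106),c,6,8.5),(None,t,2,8.5),(None,t,2,8.5)])
```

```text
[[[0.0,0.0,0.0],[0.0,0.0,0.0],8.5],[[0.0,0.0,0.0],[0.0,0.0,0.0],8.5],[[0.0,0.0,0.0],[0.0,0.0,0.0],8.5],[[0.0,0.0,0.0],[0.0,0.0,0.0],8.5],[[0.0,0.0,0.0],[0.0,0.0,0.0],8.5],[[0.0,0.0,0.0],[-3.0,0.0,0.0],8.5],[[0.0,0.0,0.0],[-3.0,0.0,0.0],8.5],[[0.0,0.0,0.0],[-3.0,0.0,0.0],8.5],[[0.0,0.0,0.0],[-3.0,0.0,0.0],8.5],[[0.0,0.0,0.0],[0.0,0.0,0.0],8.5]]
[[[0.0,7.5,0.0],[-0.25,0.01,1.13],8.5],[[0.0,7.5,0.0],[-0.4,0.01,1.09],8.5],[[0.0,7.5,0.0],[-0.54,0.01,1.03],8.5],[[0.0,7.5,0.0],[-0.67,0.01,0.95],8.5],[[0.0,7.5,0.0],[-0.78,0.01,0.85],8.5],[[0.0,7.5,0.0],[-0.89,0.01,0.74],8.5],[[0.0,0.0,0.0],[0.0,-0.02,1.71],8.5],[[0.0,0.0,0.0],[0.0,-0.03,1.71],8.5],[[0.0,0.0,0.0],[0.0,0.0,0.0],8.5],[[0.0,0.0,0.0],[0.0,0.0,0.0],8.5]]
end [ 0.533 -0.14   0.2  ] 20
```

Call:
step_arm(
  targets=[
    [[0,0,0],[0,0,0],2.5],
    [[0,0,0],[0,0,0],4],
    [[0,0,0],[0,0,0],6],
    [[0,0,0],[0,0,0],8.5],
    [[0,0,0],[0,0,0],8.5],
    [[0,0,0],[-2,0,0],8.5],
    [[0,0,0],[-3,0,0],8.5],
    [[0,0,0],[-4,0,0],8.5],
    [[0,0,0],[-3,0,0],8.5],
    [[0,0,0],[0,0,0],8.5],
  ],
)

```text
clock: 19.8
tcp_pos: [0.464, -0.1618, 0.1435]
orientation: [0.915, -0.054, 0.378, 0.127]
wrist_force: [0.6, -1.4, 0.0]
finger_gap: 0.0849
```

```bash
python3 st.py;python3 - <<'E'
from h import *
im=read_camera('wrist');cv2.imwrite('pics/w12.png',im[:,:,::-1]);
im=read_camera('scene');crop(im,245,215,100,75,8,'s12a.png')
E
```

```text
19.8 [-0.939 -0.069 -0.891  0.411  0.725 -1.089] [ 0.464  -0.1618  0.1435] [ 0.55 -1.38  0.02] [-0.172  0.607 -0.058] 0.08492422419699107
[[0.681, -0.273, 0.679], [0.191, 0.962, 0.195], [-0.706, -0.003, 0.708]]
stamp z [-0.00164609  0.00260745  0.99999525] tilt 0.17667579750639767 die [ 0.45134657 -0.16556926  0.09423673]
```

View pics/s12a.png

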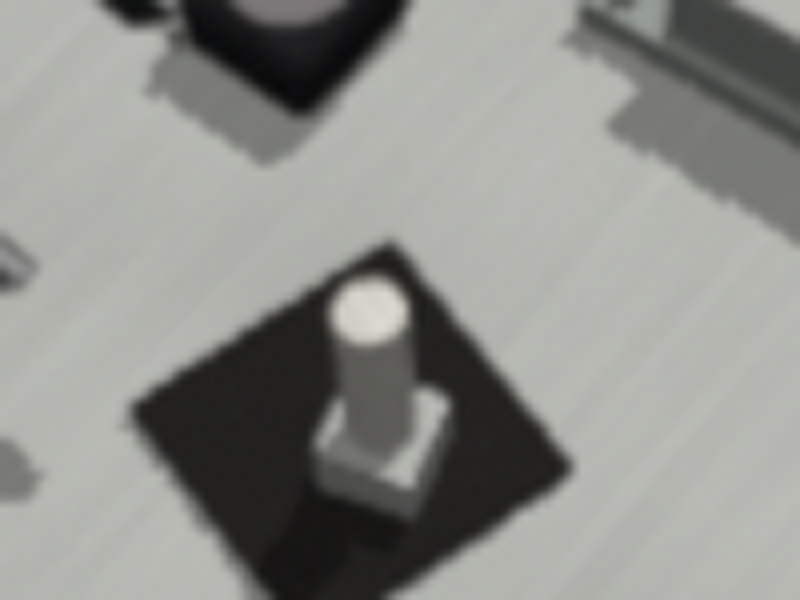

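View pics/w12.png

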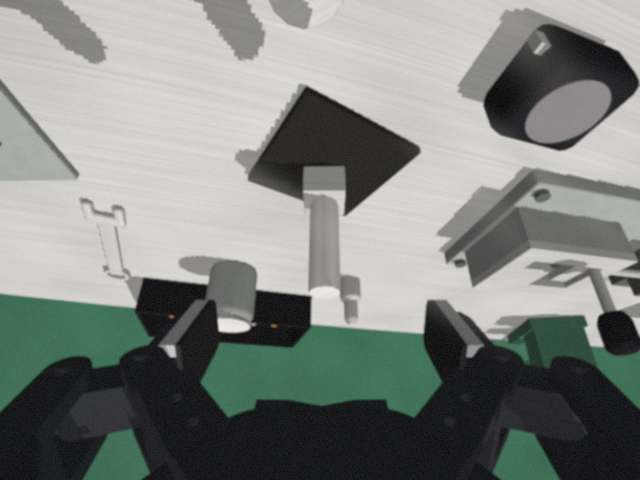

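Call:
step_arm(
  targets=[
    [[0,7.5,0],[-0.25,0,1.13],8.5],
    [[0,7.5,0],[-0.4,0,1.09],8.5],
    [[0,7.5,0],[-0.54,0,1.03],8.5],
    [[0,7.5,0],[-0.67,0,0.95],8.5],
    [[0,7.5,0],[-0.78,0,0.85],8.5],
    [[0,7.5,0],[-0.89,0,0.74],8.5],
    [[0,0,0],[0,0,1.7],8.5],
    [[0,0,0],[0,0,1.7],8.5],
    [[0,0,0],[0,0,0],8.5],
    [[0,0,0],[0,0,0],8.5],
  ],
)

```text
clock: 20.9
tcp_pos: [0.5326, -0.1393, 0.1974]
orientation: [0.699, -0.098, 0.701, 0.1]
wrist_force: [-1.2, 0.2, 0.1]
finger_gap: 0.0852
```

```bash
python3 st.py;python3 - <<'E'
from plan import *
C=cam('wrist')
im=read_camera('wrist');cv2.imwrite('pics/w13.png',im[:,:,::-1])
p=np.array([.5332,-.1400,0]);print(proj(C,[p+[0,0,.108],p+[0,0,.033],p+[0,0,.008]]).round(1).tolist())
E
```

```text
20.9 [-0.402  0.281 -0.082  1.212 -0.    -0.683] [ 0.5326 -0.1393  0.1974] [-1.18  0.22  0.08] [-0.013 -0.025 -0.011] 0.08517214872676872
[[-0.003, -0.277, 0.961], [0.001, 0.961, 0.277], [-1.0, 0.002, -0.003]]
stamp z [0.68182518 0.19505301 0.70503103] tilt 45.16794933733565 die [ 0.49005325 -0.15151648  0.17204019]
[[318.3, 252.8], [318.8, 229.4], [318.9, 223.8]]
```

View pics/w13.png

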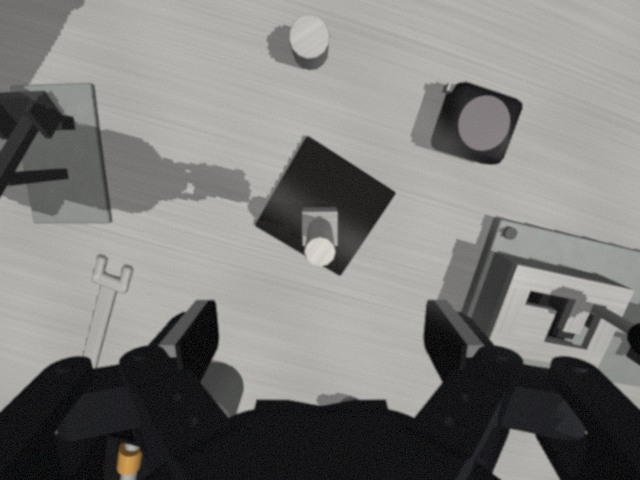

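Call:
step_arm(
  targets=[
    [[0,-0.2,-0.1],[4.5,0,-0.05],8.5],
    [[0,0,0],[4.5,0,0],8.5],
    [[0,0,0],[4,0,0],6],
    [[0,0,0],[1.4,0,0],4],
    [[0,0,0],[0,0,0],3],
    [[0,0,0],[0,0,0],2.2],
    [[0,0,0],[0,0,0],1.5],
    [[0,0,0],[0,0,0],1.5],
    [[0,0,0],[0,0,0],1.5],
    [[0,0,0],[0,0,0],1.5],
  ],
  force=80,
)

```text
clock: 21.95
tcp_pos: [0.5331, -0.1407, 0.0566]
orientation: [0.702, -0.099, 0.699, 0.098]
wrist_force: [-0.9, 0.4, 4.3]
finger_gap: 0.0201
```

```bash
python3 st.py;python3 - <<'E'
from plan import *
im=read_camera('wrist');cv2.imwrite('pics/w14.png',im[:,:,::-1])
E
```

```text
21.95 [-0.404  0.379 -0.31   0.877  0.001 -0.684] [ 0.5331 -0.1407  0.0566] [-0.86  0.38  4.33] [-0.076  0.259 -0.016] 0.020061120678936843
[[0.005, -0.276, 0.961], [-0.001, 0.961, 0.276], [-1.0, -0.002, 0.004]]
stamp z [0.67632842 0.19585309 0.71008552] tilt 44.75812642599106 die [ 0.49078323 -0.15293238  0.03096518]
```

View pics/w14.png

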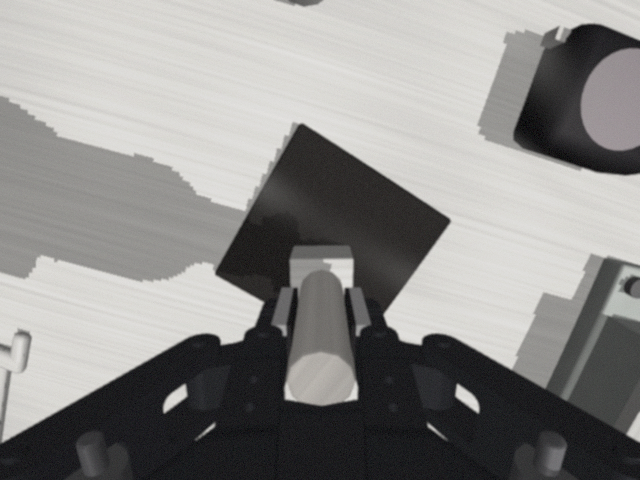

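```bash
sed -i 's/FX=np.array.*/FX=np.array([.5426,.1801,.0671])/' plan.py
python3 - <<'E'
from plan import *
s=get_state();C=cam('wrist',s);Rt=q2R(s['orientation'])
P=plane(C,[(322,378)],.1075)[0];print('top in tool',Rt.T@(P-s['tcp_pos']))
R0,p0=now();np.save('Rg.npy',R0)
t=fx(0,85,0)[:2];print(t)
R1=R.from_euler('z',93.85-np.degrees(np.arctan2(R0[1,1],R0[0,1])),degrees=True).as_matrix()@R0
np.save('Rp.npy',R1)
U=p0+[0,0,.168];A=np.r_[t,U[2]]
plan(R0,p0,[(None,p0+[0,0,.02],2,1.5),(None,U,4,1.5),(R1,A,10,1.5),(None,A-[0,0,.1],3,1.5),(None,A-[0,0,.105],1,1.5)])
E
```

```text
top in tool [-0.05088134  0.00107746 -0.00095594]
[0.53690078 0.26490872]
[[[0.0,0.0,0.0],[-1.0,0.0,0.0],1.5],[[0.0,0.0,0.0],[-1.0,0.0,0.01],1.5],[[0.0,0.0,0.0],[-3.7,-0.01,0.02],1.5],[[0.0,0.0,0.0],[-3.7,-0.01,0.01],1.5],[[0.0,0.0,0.0],[-3.7,-0.01,0.02],1.5],[[0.0,0.0,0.0],[-3.7,-0.01,0.01],1.5],[[1.2,0.0,0.0],[0.0,3.89,1.15],1.5],[[1.2,0.0,0.0],[-0.01,3.91,1.07],1.5],[[1.2,0.0,0.0],[0.0,3.93,0.99],1.5],[[1.2,0.0,0.0],[-0.01,3.95,0.91],1.5]]
[[[1.2,0.0,0.0],[0.0,3.97,0.83],1.5],[[1.2,0.0,0.0],[-0.01,3.99,0.74],1.5],[[1.2,0.0,0.0],[0.0,4.0,0.66],1.5],[[1.3,0.0,0.0],[-0.01,4.02,0.58],1.5],[[1.2,0.0,0.0],[0.0,4.03,0.48],1.5],[[1.3,0.0,-0.1],[-0.01,4.04,0.4],1.5],[[0.0,0.0,0.0],[3.33,0.01,-0.02],1.5],[[0.0,0.0,0.0],[3.34,0.01,-0.01],1.5],[[0.0,0.0,0.0],[3.33,0.01,-0.02],1.5],[[0.0,0.0,0.0],[0.5,0.0,0.0],1.5]]
end [0.5369 0.2649 0.1197] 20
```

Call:
step_arm(
  targets=[
    [[0,0,0],[-1,0,0],1.5],
    [[0,0,0],[-1,0,0],1.5],
    [[0,0,0],[-3.7,0,0],1.5],
    [[0,0,0],[-3.7,0,0],1.5],
    [[0,0,0],[-3.7,0,0],1.5],
    [[0,0,0],[-3.7,0,0],1.5],
    [[1.2,0,0],[0,3.89,1.15],1.5],
    [[1.2,0,0],[0,3.91,1.07],1.5],
    [[1.2,0,0],[0,3.93,0.99],1.5],
    [[1.2,0,0],[0,3.95,0.91],1.5],
  ],
)

```text
clock: 23.0
tcp_pos: [0.533, 0.0233, 0.2241]
orientation: [0.705, -0.069, 0.703, 0.068]
wrist_force: [1.0, 0.1, -3.5]
finger_gap: 0.0203
```

Call:
step_arm(
  targets=[
    [[1.2,0,0],[0,3.97,0.83],1.5],
    [[1.2,0,0],[0,3.99,0.74],1.5],
    [[1.2,0,0],[0,4.0,0.66],1.5],
    [[1.3,0,0],[0,4.02,0.58],1.5],
    [[1.2,0,0],[0,4.03,0.48],1.5],
    [[1.3,0,0],[0,4.04,0.4],1.5],
    [[0,0,0],[0,0,0],1.5],
    [[0,0,0],[0,0,0],1.5],
    [[0,0,0],[0,0,0],1.5],
    [[0,0,0],[0,0,0],1.5],
  ],
)

```text
clock: 24.0
tcp_pos: [0.5357, 0.2642, 0.2236]
orientation: [0.708, -0.023, 0.706, 0.023]
wrist_force: [-0.0, -0.7, -3.5]
finger_gap: 0.0201
```

```bash
cat > chk.py <<'E'
import sys
from plan import *
s=get_state();C=cam('wrist',s);Rt=q2R(s['orientation']);Rp=np.load('Rp.npy')
print(s['clock'],s['joint_pos'].round(3),s['tcp_pos'].round(4),s['wrist_force'].round(2),s['ft_torque'].round(3),Rt.round(4).tolist())
print('rot to Rp (tool deg)',np.degrees(R.from_matrix(Rt.T@Rp).as_rotvec()).round(2),'shift to tag (tool)',(Rt.T@(fx(0,85,0)-s['tcp_pos'])).round(4))
im=read_camera('wrist');cv2.imwrite(f'pics/{sys.argv[1]}.png',im[:,:,::-1])
print('tag pred',proj(C,[fx(22,115,52),fx(22,59,52),fx(-22,59,52),fx(-22,115,52)]).round(1).tolist())
h=float(sys.argv[2]) # TCP height above die
d=s['tcp_pos']+h*Rt[:,0]
print('die pred',proj(C,[d+Rt@np.array([0,a,b])/1000 for a,b in((16,16),(16,-16),(-16,-16),(-16,16))]).round(1).tolist(),'die z',d[2])
E
python3 chk.py w15 .0486
```

```text
24.0 [ 3.240e-01  3.570e-01  9.000e-02  1.301e+00 -1.000e-03  2.590e-01] [0.5357 0.2642 0.2236] [-0.02 -0.72 -3.54] [0.022 0.012 0.005] [[0.0026, -0.0649, 0.9979], [-0.0003, 0.9979, 0.0649], [-1.0, -0.0005, 0.0026]]
rot to Rp (tool deg) [-0.13 -0.09 -0.11] shift to tag (tool) [0.2236 0.0008 0.0006]
tag pred [[353.3, 250.6], [293.4, 250.7], [292.3, 203.9], [354.4, 203.8]]
die pred [[347.0, 297.5], [348.2, 245.2], [291.6, 245.2], [292.9, 297.4]] die z 0.1749613182944267
```

View pics/w15.png

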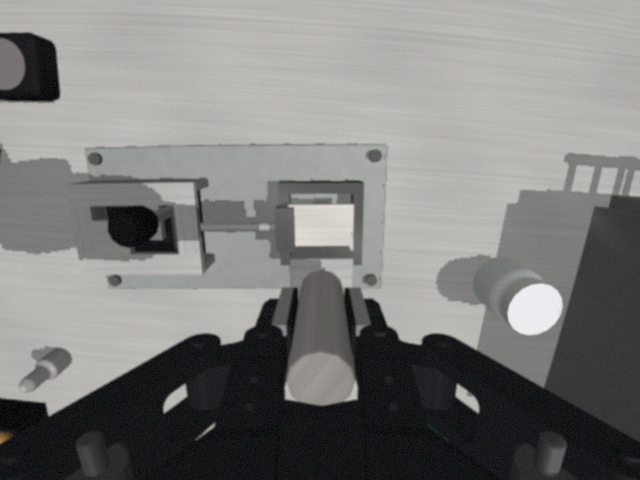

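Call:
step_arm(
  targets=[
    [[0,0,0],[3.5,0.08,0.1],1.5],
    [[0,0,0],[3.5,0,0],1.5],
    [[0,0,0],[2.8,0,0],1.5],
    [[0,0,0],[1.2,0,0],1.5],
    [[0,0,0],[0.3,0,0],1.5],
    [[0,0,0],[0,0,0],1.5],
    [[0,0,0],[0,0,0],1.5],
    [[0,0,0],[0,0,0],1.5],
    [[0,0,0],[0,0,0],1.5],
    [[0,0,0],[0,0,0],1.5],
  ],
)

```text
clock: 25.05
tcp_pos: [0.5373, 0.2664, 0.1112]
orientation: [0.708, -0.023, 0.705, 0.024]
wrist_force: [-0.2, 0.3, -3.5]
finger_gap: 0.0202
```

```bash
python3 chk.py w16 .0486
python3 - <<'E'
from h import *
im=read_camera('scene');crop(im,340,130,100,75,8,'s16.png')
E
```

```text
25.05 [ 3.270e-01  4.170e-01 -1.040e-01  1.046e+00 -1.000e-03  2.600e-01] [0.5373 0.2664 0.1112] [-0.19  0.33 -3.5 ] [-0.016 -0.002 -0.006] [[0.0041, -0.0666, 0.9978], [0.0003, 0.9978, 0.0666], [-1.0, 0.0001, 0.0041]]
rot to Rp (tool deg) [-0.03 -0.01 -0.14] shift to tag (tool) [ 0.1112 -0.0014 -0.001 ]
tag pred [[365.7, 298.2], [276.1, 298.2], [273.4, 229.5], [368.3, 229.5]]
die pred [[347.0, 297.5], [348.2, 245.2], [291.6, 245.2], [292.9, 297.4]] die z 0.06255811974625711
```

View pics/w16.png

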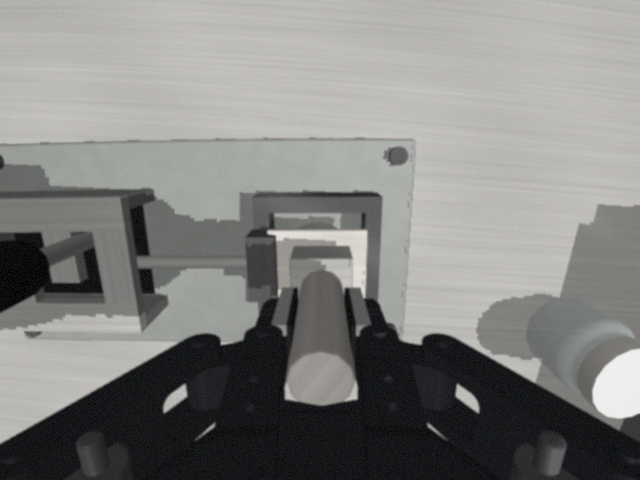

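View pics/s16.png

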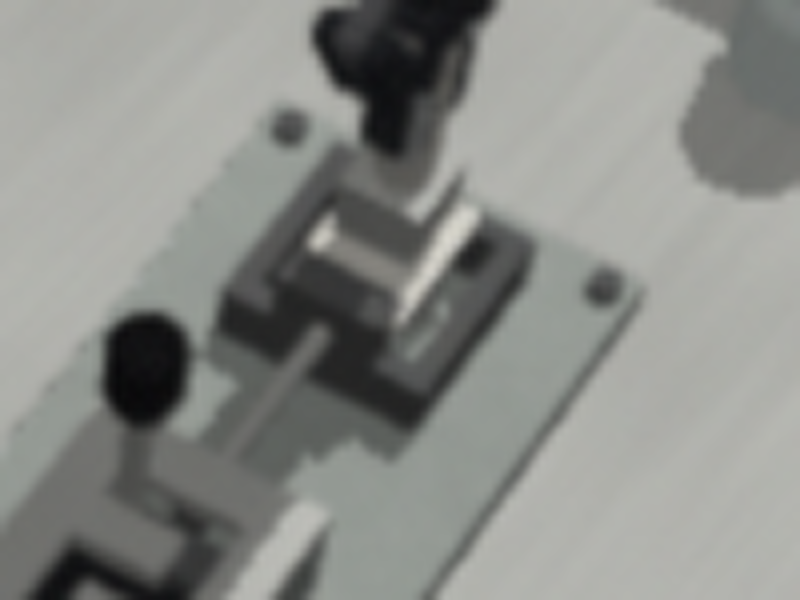

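Call:
step_arm(
  targets=[
    [[0,0,-0.1],[0.2,-0.08,-0.03],1.5],
    [[0,0,0],[0.2,-0.08,-0.03],1.5],
    [[0,0,0],[0.2,0,0],1.5],
    [[0,0,0],[0.1,0,0],1.5],
    [[0,0,0],[0.1,0,0],1.5],
    [[0,0,0],[0,0,0],1.5],
    [[0,0,0],[0,0,0],1.5],
    [[0,0,0],[0,0,0],1.5],
    [[0,0,0],[0,0,0],1.5],
    [[0,0,0],[0,0,0],1.5],
  ],
)

```text
clock: 26.15
tcp_pos: [0.5365, 0.2646, 0.1025]
orientation: [0.708, -0.024, 0.706, 0.023]
wrist_force: [-0.4, -0.6, -3.3]
finger_gap: 0.0202
```

```bash
python3 chk.py w17 .0486
```

```text
26.15 [ 0.325  0.422 -0.119  1.028 -0.003  0.259] [0.5365 0.2646 0.1025] [-0.43 -0.63 -3.25] [-0.033  0.049 -0.027] [[0.0032, -0.0665, 0.9978], [-0.0018, 0.9978, 0.0665], [-1.0, -0.002, 0.003]]
rot to Rp (tool deg) [-0.04 -0.06 -0.02] shift to tag (tool) [1.025e-01 5.000e-04 1.000e-04]
tag pred [[370.5, 305.7], [277.5, 305.6], [274.8, 234.5], [373.5, 234.5]]
die pred [[347.0, 297.5], [348.2, 245.2], [291.6, 245.2], [292.9, 297.4]] die z 0.05391350744125867
```

View pics/w17.png

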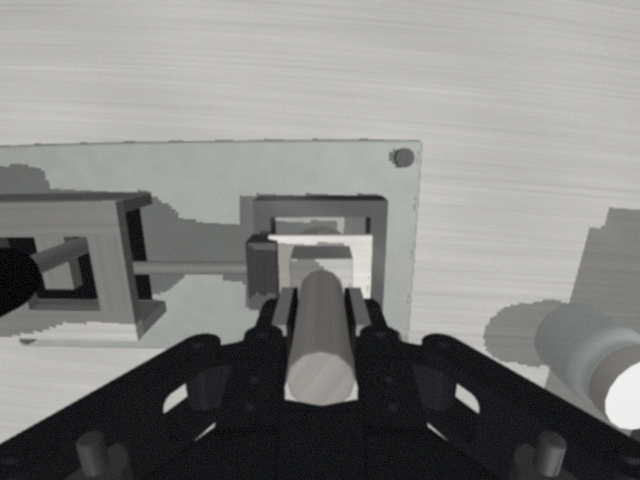

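Call:
step_arm(
  targets=[
    [[0,0,0],[0.1,0,0],1.5],
    [[0,0,0],[0.1,0,0],1.5],
    [[0,0,0],[0.1,0,0],1.5],
    [[0,0,0],[0.1,0,0],1.5],
    [[0,0,0],[0.05,0,0],1.5],
    [[0,0,0],[0.05,0,0],1.5],
    [[0,0,0],[0,0,0],1.5],
    [[0,0,0],[0,0,0],1.5],
    [[0,0,0],[0,0,0],1.5],
    [[0,0,0],[0,0,0],1.5],
  ],
)

```text
clock: 27.2
tcp_pos: [0.5367, 0.2646, 0.0976]
orientation: [0.708, -0.024, 0.706, 0.023]
wrist_force: [-1.6, -0.3, 3.7]
finger_gap: 0.0203
```

```bash
python3 chk.py w18 .0486
```

```text
27.2 [ 0.325  0.425 -0.126  1.017 -0.003  0.259] [0.5367 0.2646 0.0976] [-1.59 -0.28  3.66] [-0.134  0.368 -0.021] [[0.0034, -0.0665, 0.9978], [-0.0017, 0.9978, 0.0665], [-1.0, -0.0019, 0.0033]]
rot to Rp (tool deg) [-0.04 -0.05 -0.03] shift to tag (tool) [ 0.0976  0.0005 -0.0001]
tag pred [[371.6, 309.0], [276.4, 309.0], [273.6, 236.4], [374.8, 236.4]]
die pred [[347.0, 297.5], [348.2, 245.2], [291.6, 245.2], [292.9, 297.4]] die z 0.04902942675552483
```

Call:
step_arm(
  targets=[
    [[0,0,0],[0.05,0,0],1.5],
    [[0,0,0],[0.05,0,0],1.5],
    [[0,0,0],[0.02,0,0],1.5],
    [[0,0,0],[0,0,0],1.5],
    [[0,0,0],[0,0,0],1.5],
    [[0,0,0],[0,0,0],1.5],
    [[0,0,0],[0,0,0],1.5],
    [[0,0,0],[0,0,0],1.5],
    [[0,0,0],[0,0,0],1.5],
    [[0,0,0],[0,0,0],1.5],
  ],
)

```text
clock: 28.25
tcp_pos: [0.5367, 0.2646, 0.0965]
orientation: [0.708, -0.024, 0.706, 0.023]
wrist_force: [-1.0, 0.2, 5.6]
finger_gap: 0.0201
```

```bash
python3 chk.py w19 .0486;python3 - <<'E'
from h import *
im=read_camera('scene');crop(im,340,130,100,75,8,'s19.png')
E
```

```text
28.25 [ 0.325  0.426 -0.128  1.014 -0.003  0.259] [0.5367 0.2646 0.0965] [-0.99  0.17  5.57] [-0.172  0.389  0.041] [[0.0034, -0.0665, 0.9978], [-0.0017, 0.9978, 0.0665], [-1.0, -0.0019, 0.0033]]
rot to Rp (tool deg) [-0.04 -0.05 -0.03] shift to tag (tool) [ 0.0965  0.0005 -0.0001]
tag pred [[371.9, 309.9], [276.2, 309.8], [273.4, 236.9], [375.1, 236.9]]
die pred [[347.0, 297.5], [348.2, 245.2], [291.6, 245.2], [292.9, 297.4]] die z 0.047892329124874546
```

View pics/s19.png

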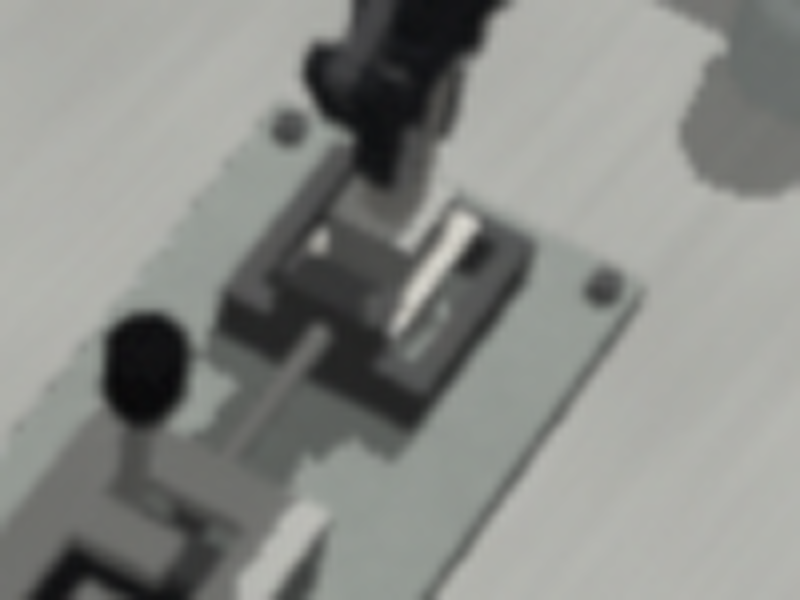

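View pics/w19.png

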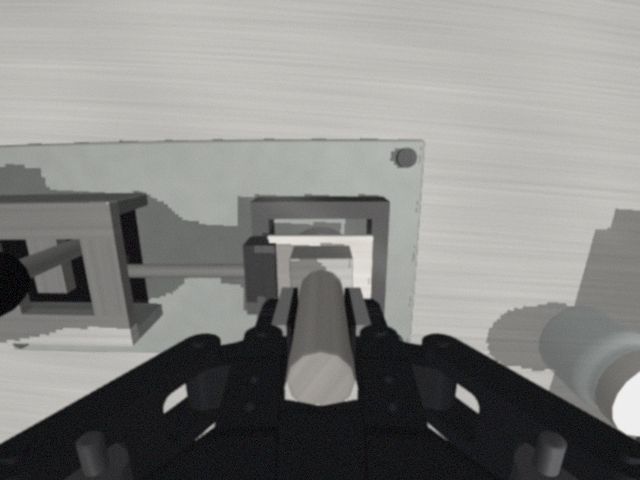

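Run:
```python
from plan import *
R0,p0=now()
U=p0.copy();U[2]=.225
A=np.array([.521,-.140,.225]);Rp=np.load('Rp.npy')
plan(R0,p0,[(None,p0+[0,0,.01],3,1.5),(None,p0+[0,0,.03],1,1.5),(None,U,3,1.5),(Rp,A,10,1.5),(None,A-[0,0,.13],3,1.5)])
```

```text
[[[0.0,0.0,0.0],[-0.33,0.0,0.0],1.5],[[0.0,0.0,0.0],[-0.33,0.0,0.0],1.5],[[0.0,0.0,0.0],[-0.34,0.0,0.0],1.5],[[0.0,0.0,0.0],[-2.0,-0.01,0.01],1.5],[[0.0,0.0,0.0],[-3.28,0.0,0.01],1.5],[[0.0,0.0,0.0],[-3.28,-0.01,0.01],1.5],[[0.0,0.0,0.0],[-3.29,0.0,0.01],1.5],[[0.0,0.0,0.0],[0.01,-4.03,-0.42],1.5],[[0.0,0.0,0.0],[0.01,-4.03,-0.43],1.5],[[0.0,0.0,0.0],[0.01,-4.03,-0.42],1.5]]
[[[0.0,0.0,0.0],[0.0,-4.03,-0.43],1.5],[[0.0,0.0,0.0],[0.01,-4.03,-0.42],1.5],[[0.0,0.0,0.0],[0.0,-4.02,-0.43],1.5],[[0.0,0.0,0.0],[0.01,-4.03,-0.42],1.5],[[0.0,0.0,0.0],[0.0,-4.02,-0.43],1.5],[[0.0,0.0,0.0],[0.01,-4.03,-0.42],1.5],[[0.0,0.0,0.0],[0.0,-4.02,-0.43],1.5],[[0.0,0.0,0.0],[4.33,0.01,-0.01],1.5],[[0.0,0.0,0.0],[4.34,0.01,-0.02],1.5],[[0.0,0.0,0.0],[4.33,0.0,-0.01],1.5]]
end [ 0.521 -0.14   0.095] 20
```

Call:
step_arm(
  targets=[
    [[0,0,0],[-0.2,0,0],1.5],
    [[0,0,0],[-0.2,0,0],1.5],
    [[0,0,0],[-0.3,0,0],1.5],
    [[0,0,0],[-0.3,0,0],1.5],
    [[0,0,0],[-2,0,0],1.5],
    [[0,0,0],[-3.3,0,0],1.5],
    [[0,0,0],[-3.3,0,0],1.5],
    [[0,0,0],[-3.3,0,0],1.5],
    [[0,0,0],[0,0,0],1.5],
    [[0,0,0],[0,0,0],1.5],
  ],
)

```text
clock: 29.35
tcp_pos: [0.5363, 0.2648, 0.225]
orientation: [0.708, -0.024, 0.705, 0.023]
wrist_force: [-0.2, -0.2, -4.4]
finger_gap: 0.0203
```

Call:
step_arm(
  targets=[
    [[0,0,0],[0,-4.05,-0.45],1.5],
    [[0,0,0],[0,-4.05,-0.45],1.5],
    [[0,0,0],[0,-4.05,-0.45],1.5],
    [[0,0,0],[0,-4.05,-0.45],1.5],
    [[0,0,0],[0,-4.05,-0.4],1.5],
    [[0,0,0],[0,-4.0,-0.4],1.5],
    [[0,0,0],[0,-4.0,-0.4],1.5],
    [[0,0,0],[0,-4.0,-0.4],1.5],
    [[0,0,0],[0,-4.0,-0.45],1.5],
    [[0,0,0],[0,-4.0,-0.4],1.5],
  ],
)

```text
clock: 30.35
tcp_pos: [0.5188, -0.1407, 0.2232]
orientation: [0.706, -0.023, 0.707, 0.024]
wrist_force: [1.5, 0.3, -3.3]
finger_gap: 0.0201
```

Call:
step_arm(
  targets=[
    [[0,0,0],[0,0,0],1.5],
    [[0,0,0],[3,0,0],1.5],
    [[0,0,0],[4.3,0,0],1.5],
    [[0,0,0],[4.2,0,0],1.5],
    [[0,0,0],[2,0,0],1.5],
    [[0,0,0],[1,0,0],1.5],
    [[0,0,0],[0,0,0],1.5],
    [[0,0,0],[0,0,0],1.5],
    [[0,0,0],[0,0,0],1.5],
    [[0,0,0],[0,0,0],1.5],
  ],
)

```text
clock: 31.35
tcp_pos: [0.522, -0.1403, 0.0824]
orientation: [0.709, -0.025, 0.705, 0.022]
wrist_force: [-0.1, -0.1, -3.7]
finger_gap: 0.0202
```

```bash
python3 chk.py w20 .0486;python3 - <<'E'
from h import *
im=read_camera('scene');crop(im,245,215,100,75,8,'s20.png')
E
```

```text
31.35 [-0.411  0.334 -0.306  0.925 -0.    -0.478] [ 0.522  -0.1403  0.0824] [-0.08 -0.12 -3.73] [-0.026 -0.009  0.025] [[0.0056, -0.0665, 0.9978], [-0.0029, 0.9978, 0.0665], [-1.0, -0.0033, 0.0054]]
rot to Rp (tool deg) [-0.04  0.07  0.05] shift to tag (tool) [0.0813 0.4036 0.0414]
tag pred [[892.0, 353.7], [855.5, 361.7], [877.3, 303.9], [908.3, 299.3]]
die pred [[347.0, 297.5], [348.2, 245.2], [291.6, 245.2], [292.9, 297.4]] die z 0.03376568555898193
```

View pics/s20.png

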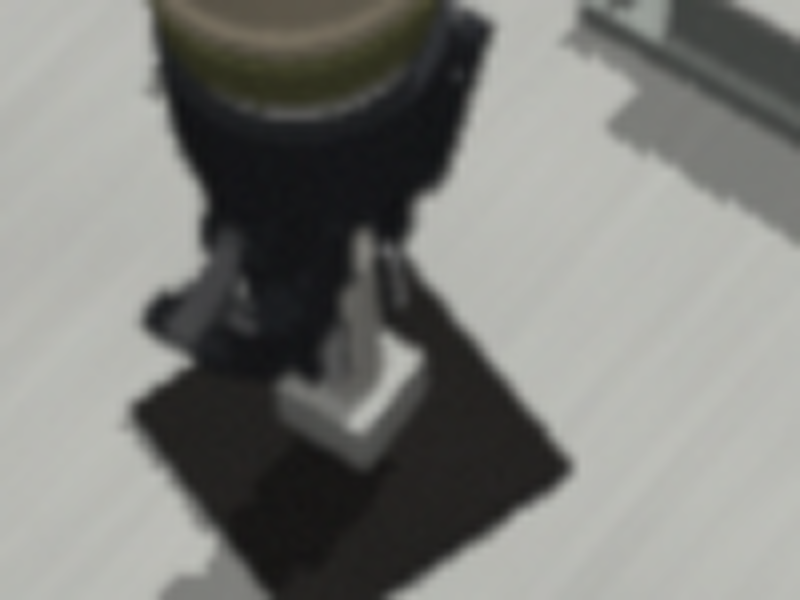

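View pics/w20.png

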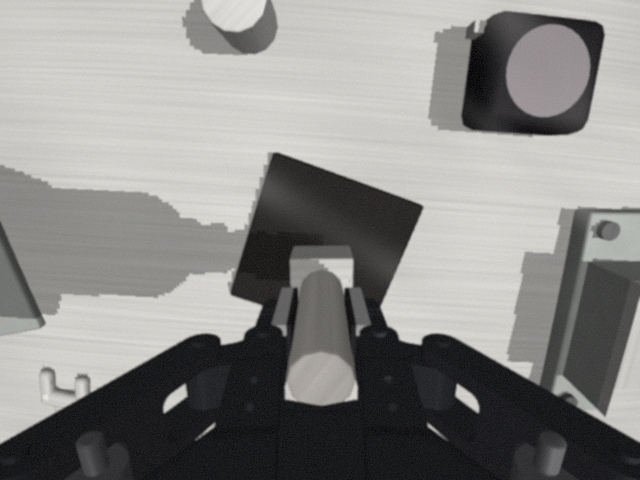

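Over the pad and upright (foot at about (321,270) in the wrist view, pad beneath). Die about 25.8 mm above the pad; lowering.

Call:
step_arm(
  targets=[
    [[0,0,0],[1,0,0],1.5],
    [[0,0,0],[0.8,0,0],1.5],
    [[0,0,0],[0.3,0,0],1.5],
    [[0,0,0],[0.2,0,0],1.5],
    [[0,0,0],[0.1,0,0],1.5],
    [[0,0,0],[0.05,0,0],1.5],
    [[0,0,0],[0,0,0],1.5],
    [[0,0,0],[0,0,0],1.5],
    [[0,0,0],[0,0,0],1.5],
    [[0,0,0],[0,0,0],1.5],
  ],
)

```text
clock: 32.45
tcp_pos: [0.521, -0.1399, 0.0567]
orientation: [0.708, -0.024, 0.706, 0.023]
wrist_force: [-1.9, 1.8, 2.9]
finger_gap: 0.0202
```

```bash
python3 chk.py w21 .0486
```

```text
32.45 [-0.411  0.36  -0.339  0.868 -0.    -0.478] [ 0.521  -0.1399  0.0567] [-1.94  1.84  2.94] [ 0.365  0.709 -0.01 ] [[0.0031, -0.0666, 0.9978], [-0.0018, 0.9978, 0.0666], [-1.0, -0.002, 0.003]]
rot to Rp (tool deg) [-0.03 -0.07 -0.02] shift to tag (tool) [0.056  0.403  0.0427]
tag pred [[906.7, 367.3], [885.8, 380.3], [906.0, 319.2], [915.3, 310.8]]
die pred [[347.0, 297.5], [348.2, 245.2], [291.6, 245.2], [292.9, 297.4]] die z 0.008103493062243582
```

Call:
step_arm(
  targets=[
    [[0,0,0],[0,0,0],2.5],
    [[0,0,0],[0,0,0],4],
    [[0,0,0],[0,0,0],6],
    [[0,0,0],[0,0,0],8.5],
    [[0,0,0],[0,0,0],8.5],
    [[0,0,0],[-2,0,0],8.5],
    [[0,0,0],[-4,0,0],8.5],
    [[0,0,0],[-4,0,0],8.5],
    [[0,0,0],[-4,0,0],8.5],
    [[0,0,0],[-3,0,0],8.5],
  ],
)

```text
clock: 33.5
tcp_pos: [0.521, -0.1399, 0.2292]
orientation: [0.709, -0.025, 0.705, 0.022]
wrist_force: [-0.1, -0.5, -0.6]
finger_gap: 0.0851
```

Call:
step_arm(
  targets=[
    [[0,0,0],[-2,0,-4],8.5],
    [[0,0,0],[-2,0,-4],8.5],
    [[0,0,0],[0,0,-3],8.5],
    [[0,0,0],[0,0,0],8.5],
    [[0,0,0],[0,0,0],8.5],
    [[0,0,0],[0,0,0],8.5],
    [[0,0,0],[0,0,0],8.5],
    [[0,0,0],[0,0,0],8.5],
    [[0,0,0],[0,0,0],8.5],
    [[0,0,0],[0,0,0],8.5],
  ],
)

```text
clock: 34.5
tcp_pos: [0.4108, -0.1468, 0.2658]
orientation: [0.708, -0.024, 0.706, 0.023]
wrist_force: [0.3, 0.2, -0.2]
finger_gap: 0.085
```

Run:
```python
from h import *
s=get_state();print(s['clock'],s['tcp_pos'],s['wrist_force'],s['finger_gap'])
a=read_camera('scene');b=read_camera('top')
r=lambda im,x,y,w,h:cv2.resize(im[y:y+h,x:x+w,::-1],(400,300),interpolation=cv2.INTER_CUBIC)
cv2.imwrite('pics/end.png',np.vstack([np.hstack([r(a,245,215,100,75),r(b,310,220,100,75)]),np.hstack([r(a,305,125,140,105),r(b,180,215,140,105)])]))
cv2.imwrite('pics/endscene.png',a[:,:,::-1])
```

```text
34.5 [ 0.41081642 -0.14683062  0.26583006] [ 0.25921662  0.15792371 -0.24178721] 0.08504291503908526
```

View pics/end.png

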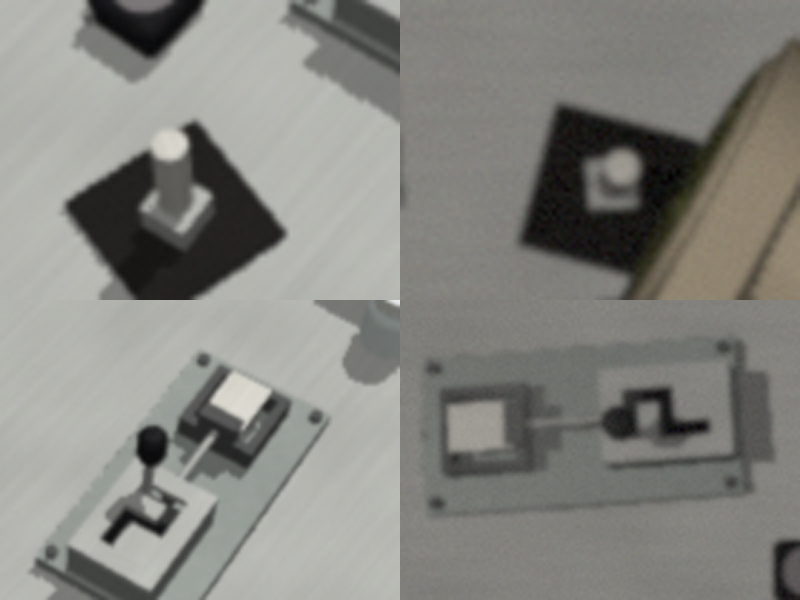

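View pics/endscene.png

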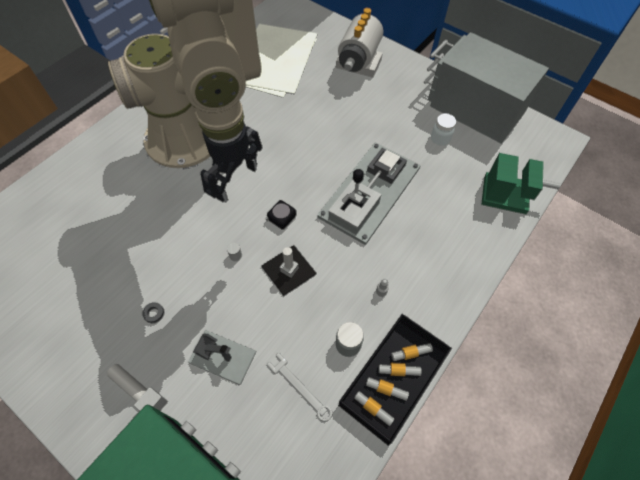

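Run:
```python
from plan import *
print(proj(cam('top'),[fx(-16,-54,136)]),proj(cam('top'),[fx(16,-54,136)]),find_in('top','knob')[:1])
print(hand_in())
```

```text
[[255.37662473 255.93521739]] [[254.77457189 242.82512113]] [{'extent': [251.8, 252.4, 12.8, 11.2], 'p': 0.69}]
the job is handed in; nothing more can be done
None
```

I finished the job in the order asked and handed it in at about 34.6 s of the 72 s allowed. `hand_in()` reports no verdict, so what follows is from my own checks.

- **Gate:** I took the lever by its knob through all four legs. In the last top view the knob sits within about 3 px (roughly 6 mm) of the position predicted for the locked notch. It is well clear of the far leg, and the jaw laps the edge of the tag.
- **First standing on the pad:** I gripped the smaller stamp in the holder with the tool straight down and tilted it upright. An elbow joint reached its range limit on the way down and stopped the arm short. I turned the tool about 12° and put the stamp about 14 mm off the pad's centre.
- **Press:** I took the stamp again from above and set it to within about 0.5 mm of the tag's middle by image and pose. I pressed until the force rose by about 9.1 N, which by the spring figures is about 4.0 mm. The tool height gave 4.1 mm, so the two agree.
- **Finish:** I lifted straight off, with less than 0.5 mm of sideways motion by pose. I then stood the stamp near the pad's centre, and the last scene picture shows it upright.
- **Bystanders and arm:** The bystanders look unmoved in the last scene picture. The arm was clear with the gripper open.

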